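# Dock the LED candles for charging

### The job

Put the LED candles standing on the shelf top on charge: slide them one by one, upright and never lifted off the wood, between the guide rails of the charging dock until all of them stand in single file fully inside the lane, with none sticking out of its mouth past the ends of the blue shells. Then swing both blue shell halves shut over them until their edges meet in the middle, and after that push the red charge button all the way down. Leave the camera and the glass jar where they are.

Things in the scene. Friction and masses are not known exactly. Their poses are not given: they have to be found in the camera images.
- dock: Black fixed charging dock with an open lane; the lane's floor is the wooden top. Origin: middle of the lane, on the wood; y runs along the lane to its open mouth (within 0.2 rad of world +y), z up. Lane 44 mm wide (x -22 to 22) between guide rails 6 mm thick, 38 mm tall, from y = -127.5 mm (stop) to 127.5 mm (mouth). Behind the stop a block 56 wide, 60 long, 34 mm tall carries the button.
- mouth (a point): Centre of the lane's mouth, on the wood, level with the front ends of rails and shells (dock y = 127.5 mm); axes as the dock's. A candle is fully inside when its origin is 20 mm or more from here towards -y. In front of the mouth two wings, 26 mm tall, flare out evenly to x = +-47 mm at 36 mm in front.
- candle1: LED candle: ivory cylinder 40 mm in diameter and 36 mm tall with a small amber flame on top (10 mm more), 40 to 85 g, loose, standing on the wooden top. Origin: centre of its underside, z up. Four to six such candles are present.
- candle2: LED candle: ivory cylinder 40 mm in diameter and 36 mm tall with a small amber flame on top (10 mm more), 40 to 85 g, loose, standing on the wooden top. Origin: centre of its underside, z up. Four to six such candles are present.
- candle3: LED candle: ivory cylinder 40 mm in diameter and 36 mm tall with a small amber flame on top (10 mm more), 40 to 85 g, loose, standing on the wooden top. Origin: centre of its underside, z up. Four to six such candles are present.
- candle4: LED candle: ivory cylinder 40 mm in diameter and 36 mm tall with a small amber flame on top (10 mm more), 40 to 85 g, loose, standing on the wooden top. Origin: centre of its underside, z up. Four to six such candles are present.
- candle5: LED candle: ivory cylinder 40 mm in diameter and 36 mm tall with a small amber flame on top (10 mm more), 40 to 85 g, loose, standing on the wooden top. Origin: centre of its underside, z up. Four to six such candles are present.
- candle6: LED candle: ivory cylinder 40 mm in diameter and 36 mm tall with a small amber flame on top (10 mm more), 40 to 85 g, loose, standing on the wooden top. Origin: centre of its underside, z up. Four to six such candles are present.
- shell_near (a joint): Hinge of the blue shell half on the dock's -x side (robot's side), rad: 0 = shut, grows as it opens away from the lane, to 1.6. Stays where left (0.02 N m friction; 50 g). Axis along the lane at dock x = -28, z = 40 mm. Shell 251 mm long; shut, its top is 52 to 54 mm high; open, it stands up to 72 mm high and 16 mm outside the hinge. Push it over from outside, then press it down.
- shell_far (a joint): The same on the dock's +x side: hinge axis at dock x = +28 mm, z = 40 mm; mirror image of shell_near. 0 = shut, grows as it opens, up to 1.6.
- shell_near_edge (a point): Middle of the meeting edge (brass strip) of the near shell; moves with the shell, 30 mm from the hinge axis.
- shell_far_edge (a point): Middle of the meeting edge (brass strip) of the far shell; moves with the shell, 30 mm from the hinge axis.
- charge (a joint): Red round push button, 28 mm in diameter, on the stop block at dock x = 0, y = -157.5 mm; m, 0 = up, 0.006 = fully down (spring, about 4 N).
- charge_top (a point): Centre of the top of the red button; it is pressed straight down.
- camera: Red compact camera, 105 x 60 x 60 mm, loose bystander. Origin: centre of its underside.
- jar: Closed glass jar, 72 mm in diameter, 130 mm tall, loose bystander. Origin: centre of its underside.
There are look-alikes about, which are no part of the job. Leave any purple look-alike of the candle6 alone.

How it is judged:
By the outcome, as a careful person would: the job done as asked, in the order asked, and still so for the second after the job is handed in, with the robot touching nothing.
Of candle1, candle2, candle3, candle4, candle5, candle6 only 4 to 6 are there at a start; the rules pass over those that are not, and their reading is None.
At some moment in a run one of candle1, candle2, candle3, candle4, candle5, candle6 may be knocked a few centimetres aside while the robot is not near it.
Once in a run the grip may slacken for a moment while it holds something.
It also fails if it takes over 210 s, if anything falls off the work surface, if the arm or the gripper's body presses on something with over 40 N, if the wrist force passes 120 N, or if a joint passes its speed limit or range.

### The arm

A 6-joint arm with a two-finger parallel gripper is mounted at the origin on the work surface. World frame = base frame: x ahead of the robot, y to its left, z up, the work surface at z = 0. Lengths are in m, angles in degrees, forces in N, time in s.
With the tool pointing down it reaches from about 0.4 to 0.825 m from the base axis. Payload 7 kg.
Tool frame: the origin (TCP) lies between the finger pads; the fingertips stand 22 mm ahead of it and the grasp point (between the pads) lies 3 mm ahead of it; z points along the fingers, y is the line along which they close (so a half turn about z gives the same grasp; the last joint's range is limited). The gripper opens to 88 mm and grips with 3 to 60 N. Pads are 19 mm wide; open, the fingers measure 130 mm over their backs; the gripper's body (78 mm by 193 mm) begins 47 mm behind the grasp point.
Start: joints at [-54.196, 20.546, 0.682, 0, -70.136, -16.507], TCP at [0.223, -0.637, 0.249] pointing down, gripper open.
Joint ranges: [-176.03, 176.03], [-82.01, 121.73], [-58.28, 71.71], [-173.87, 95.51], [-174.79, -0.11], [-173.66, 173.66]. Speed limits (degrees/s): [136.94, 136.94, 172.46, 180, 180, 180].

### API

Orientations are given as [roll, pitch, yaw] about the fixed x, y, z axes, in that order (R = Rz(yaw) Ry(pitch) Rx(roll)).
In Python, from plant import r, vision gives the robot as it stands.
- The arm moves only by the shell command python3 -m pendant 'ROWS' [FORCE]. ROWS is JSON, a list that holds one entry, the list of rows, each a list of 7 numbers: the shift along the tool's x, y, z scaled (see below), then the turn, a rotation vector about the tool's x, y, z scaled (see below), then the opening, from -1 (shut) to 1 (fully open). In form: [[[x, y, z, wx, wy, wz, fingers], ...]]. A call has exactly 8 rows; each row shifts and turns the commanded pose from where the row before left it, along the tool's axes as they then stand; what a row does not reach is not made up. The controller multiplies each number of a shift by 20 mm and each number of a turn by 4 degrees. A row lasts 1/10 s, in which the tool goes at most 50 mm and 8.59 degrees, less where a joint would pass 70% of its speed; a pose out of reach is approached as far as the arm can. A call with a number of a shift or a turn outside -1 to 1 is refused whole. A call with a gripper value outside its range is refused whole. The fingers move at their own pace and stop on an object; FORCE is the grip in N (left out, the last holds). Time passes only in rows, so rows that do not move let the fingers close, or fill a call up. It gives the time, the measured TCP pose, the force, the opening and the grip force at its end, in the units of the state.
- r.get_state(): the state, without advancing time (a new reading comes with each control period).
- vision.capture(name): name is "scene" or "side" or "wrist"; returns a dict with "frame" (400x640x3 uint8, blue, green, red), "depth" (400x640 float32, m along the optical axis (not along the pixel's ray), 0 where there is no reading), "camera_matrix" (3x3 intrinsics, pixels), "k1" (the pictures are not rectified: a ray, as slopes to the right and down, at radius r is drawn at 1 + k1 r^2 times it, then the intrinsics apply), "extrinsics" (4x4, takes a point from world to camera coordinates); the wrist camera has in their place "hand_eye" (4x4, takes a point from camera to tool coordinates, whose origin is the TCP and whose axes are the flange's). Camera axes: x right, y up, looking along -z (the intrinsics and any distortion apply to the point x, -y, -z); pixel columns grow to the right and rows downward; lengths in m; the calibration is good to about 2 mm. A picture is of the moment at which its call begins: read the wrist's pose just before it.
- r.close_job(): hands the job in; it is judged then, once.
The state is a dict: "time_s": time; "joints": joint angles; "qd": joint speeds; "joint_torque": joint torques, N m; "tcp_pos": TCP position; "eef_rot": TCP orientation; "contact_force": force on the tool from outside, world axes, zero at the start; "moment": the same for the moment, N m; "gripper_width": finger opening in m; "gripper_force": force on a finger pad.
Only numpy, scipy, OpenCV 4.12 (cv2) and the standard library are available. Lean on these libraries where they do the work, as an engineer would, in place of code of your own. Each camera call takes 0.05 s, during which the arm holds its last target. There are 200 camera calls.

## Working session

There is one attempt and no reset: what is moved stays moved. The work goes in short steps, Python scripts to look and compute and a shell command to move; the robot and the scene stay as the last step left them, time stands still between calls to the robot, and variables do not carry over. Pictures are saved under pics/ and viewed, at most 14 in all, crops included, and the job is handed in when it is done.

```bash
ls; mkdir -p pics
cat > h.py <<'E'
import numpy as np, cv2
from plant import r, vision
from scipy.spatial.transform import Rotation as R
def st():
    s=r.get_state(); return s
def cap(n):
    s=r.get_state(); c=vision.capture(n)
    K=np.array(c["camera_matrix"]);k1=c["k1"]
    if n=="wrist":
        T=np.eye(4);T[:3,:3]=R.from_euler('xyz',s["eef_rot"],degrees=True).as_matrix();T[:3,3]=s["tcp_pos"]
        C=T@np.array(c["hand_eye"])
    else: C=np.linalg.inv(np.array(c["extrinsics"]))
    return c["frame"],c["depth"],K,k1,C
def ray(uv,K,k1,C):
    uv=np.atleast_2d(np.float64(uv)); 
    p=cv2.undistortPoints(uv[:,None],K,np.array([k1,0,0,0,0.]))[:,0]
    d=np.c_[p[:,0],-p[:,1],-np.ones(len(p))]@C[:3,:3].T
    return C[:3,3],d
def onz(uv,z,K,k1,C):
    o,d=ray(uv,K,k1,C); return o+d*((z-o[2])/d[:,2])[:,None]
def pts(D,K,k1,C):
    h,w=D.shape;u,v=np.meshgrid(np.arange(w),np.arange(h))
    o,d=ray(np.c_[u.ravel(),v.ravel()],K,k1,C)
    return (o+d*D.reshape(-1,1)).reshape(h,w,3)
E
python3 - <<'E'
from h import *
s=st();print(s)
a=[]
for n in("scene","side","wrist"):
    f,D,K,k1,C=cap(n);cv2.imwrite(f"pics/{n}0.png",f);print(n,K.tolist(),k1,C.round(3).tolist(),(D>0).mean())
E
```

```text
pics
{'time_s': 0.0, 'joints': array([-5.41964002e+01,  2.05901549e+01,  6.33487659e-01, -2.05965642e-02,
       -7.01355045e+01, -1.65076977e+01]), 'qd': array([ 0.07659855, -0.02115406, -0.06779986, -0.00931647,  0.06065659,
        0.04442391]), 'joint_torque': array([ 6.44206175e-04, -5.82722890e+01,  2.93045729e+01,  6.99727133e+00,
        6.83208142e-03, -1.44741675e-04]), 'tcp_pos': array([ 0.22288889, -0.63665477,  0.24763344]), 'eef_rot': array([ 1.79906125e+02, -7.62859710e-03, -1.60711106e+02]), 'contact_force': array([ 0.48101176, -0.65229765,  0.40111734]), 'moment': array([ 0.02024983, -0.00095073, -0.00347134]), 'gripper_force': 0.0, 'gripper_width': 0.08729541237201474}
scene [[421.6921454080393, 0.0, 306.0904724408014], [0.0, 421.6921454080393, 189.77985564705412], [0.0, 0.0, 1.0]] -0.0521394670962354 [[-0.525, -0.724, 0.447, 1.01], [0.851, -0.455, 0.262, 0.174], [0.014, 0.518, 0.856, 0.928], [0.0, 0.0, 0.0, 1.0]] 0.99615234375
side [[421.85251498509245, 0.0, 323.27669303707916], [0.0, 421.85251498509245, 197.5551201360366], [0.0, 0.0, 1.0]] -0.09894572788456091 [[-0.821, 0.286, -0.494, -0.018], [-0.571, -0.4, 0.718, 0.771], [0.008, 0.871, 0.491, 0.638], [0.0, 0.0, 0.0, 1.0]] 0.99625
wrist [[287.6738169696832, 0.0, 321.9378019573682], [0.0, 287.6738169696832, 203.25105362256187], [0.0, 0.0, 1.0]] -0.023480532720352335 [[-0.33, -0.899, -0.287, 0.145], [0.944, -0.314, -0.103, -0.665], [0.002, -0.304, 0.953, 0.382], [0.0, 0.0, 0.0, 1.0]] 0.99612109375
```

View pics/scene0.png

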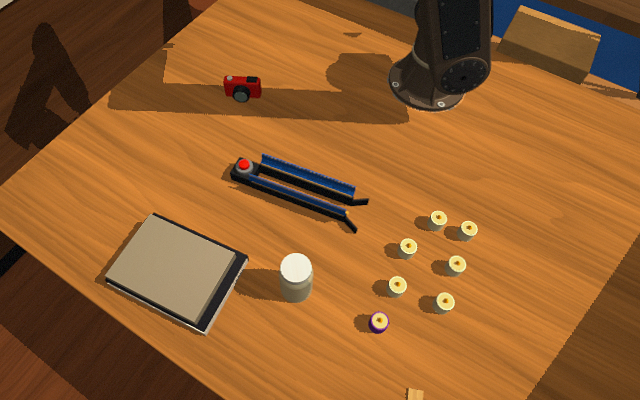

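View pics/side0.png

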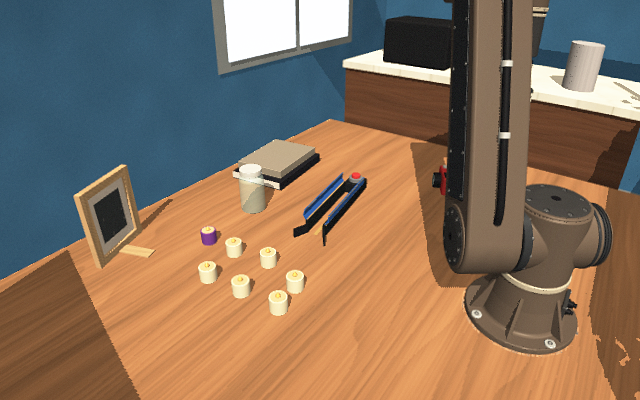

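The scene view shows six ivory candles at (438,220), (468,230), (408,247), (457,265), (397,286) and (445,303). The purple look-alike is at (379,322), the jar at (296,275), the camera at (242,88), and the dock has its button at (244,165) and its mouth near (360,215). Next I'll measure them.

```bash
cat >> h.py <<'E'
def candles(n="scene",zc=0.036,f=None):
    f,D,K,k1,C=f or cap(n)
    P=pts(D,K,k1,C)
    hsv=cv2.cvtColor(f,cv2.COLOR_BGR2HSV)
    # top faces: by depth height
    m=((P[...,2]>0.030)&(P[...,2]<0.041)&(hsv[...,2]>150)&(hsv[...,1]<140)).astype(np.uint8)
    n_,l,stt,cen=cv2.connectedComponentsWithStats(m)
    out=[]
    for i in range(1,n_):
        if stt[i,4]<40: continue
        q=P[l==i]; uv=np.argwhere(l==i)[:,::-1]
        w=onz(uv.astype(float),zc,K,k1,C)[:,:2]
        (x,y),rad=cv2.minEnclosingCircle(w.astype(np.float32)*1000)
        out.append((cen[i].round(),round(x),round(y),round(rad,1),f[l==i].mean(0).round()))
    return out
E
python3 - <<'E'
from h import *
for n in("scene","side"):
    F=cap(n);print(n)
    for o in candles(f=F):print(*o)
    f,D,K,k1,C=F;P=pts(D,K,k1,C);hsv=cv2.cvtColor(f,cv2.COLOR_BGR2HSV)
    w=(P[...,0]>.3)&(P[...,0]<1)&(abs(P[...,1])<.5)
    print("wood z",np.percentile(P[...,2][w],[20,50]))
    blue=(hsv[...,0]>100)&(hsv[...,0]<125)&(hsv[...,1]>150)&w&(P[...,2]>.02)&(P[...,2]<.09)
    k,l,s,c=cv2.connectedComponentsWithStats(blue.astype(np.uint8))
    for i in range(1,k):
        if s[i,4]>80:
            q=P[l==i];m=q.mean(0);u=np.linalg.svd(q[:,:2]-m[:2],full_matrices=False)[2][0];t=(q[:,:2]-m[:2])@u
            print("blue",s[i],m.round(3),u.round(3),q[t.argmin()].round(3),q[t.argmax()].round(3),np.percentile(q[:,2],[2,98]).round(3))
    red=((hsv[...,0]<6)|(hsv[...,0]>174))&(hsv[...,1]>170)&(hsv[...,2]>100)&w
    k,l,s,c=cv2.connectedComponentsWithStats(red.astype(np.uint8))
    for i in range(1,k):
        if s[i,4]>30:print("red",s[i],np.median(P[l==i],0).round(3),P[l==i].max(0).round(3))
    blk=(hsv[...,2]<45)&w&(P[...,2]>.015)&(P[...,2]<.1)
    k,l,s,c=cv2.connectedComponentsWithStats(blk.astype(np.uint8))
    for i in range(1,k):
        if s[i,4]>30:
            q=P[l==i];print("blk",s[i],q.mean(0).round(3),q[q[:,1].argmin()].round(3),q[q[:,1].argmax()].round(3),np.percentile(q[:,2],98).round(3))
E
```

```text
scene
[439. 218.] 442 212 20.5 [141. 221. 237.]
[469. 228.] 428 284 19.9 [139. 220. 237.]
[408. 246.] 548 180 20.5 [142. 222. 236.]
[457. 264.] 529 293 20.1 [139. 219. 235.]
[397. 285.] 644 198 19.9 [143. 223. 237.]
[445. 301.] 623 302 19.9 [140. 220. 236.]
[380. 320.] 734 200 18.8 [133. 191. 226.]
wood z [-0.00029696  0.00139325]
blue [261 154  94  42 707] [ 0.514 -0.113  0.05 ] [-0.155  0.988] [ 0.53  -0.24   0.057] [0.496 0.005 0.045] [0.041 0.062]
blue [248 177  98  40 350] [ 0.581 -0.104  0.058] [-0.152  0.988] [ 0.596 -0.239  0.033] [0.561 0.018 0.054] [0.05  0.065]
red [224  76  36  11 209] [ 0.347 -0.445  0.06 ] [ 0.376 -0.391  0.065]
red [239 159  10  11  88] [ 0.574 -0.265  0.057] [ 0.585 -0.253  0.06 ]
blk [246  77  11   5  48] [ 0.329 -0.417  0.066] [ 0.33  -0.43   0.067] [ 0.332 -0.401  0.068] 0.069
blk [233  85  17  16 126] [ 0.367 -0.427  0.046] [ 0.371 -0.455  0.037] [ 0.367 -0.405  0.029] 0.056
blk [252 163 116  41 560] [ 0.526 -0.118  0.027] [ 0.548 -0.257  0.036] [0.483 0.041 0.02 ] 0.039
blk [230 165 127  66 416] [ 0.581 -0.151  0.024] [ 0.587 -0.293  0.033] [0.56
[... 722 characters left out ...]
8  0.986] [ 0.556 -0.241  0.034] [0.492 0.008 0.055] [0.031 0.062]
red [439 166   8  29 106] [ 0.333 -0.396  0.046] [ 0.377 -0.388  0.061]
red [352 173   8   6  43] [ 0.57  -0.259  0.053] [ 0.585 -0.251  0.056]
blk [263 154  56  32 332] [ 0.782 -0.218  0.026] [ 0.795 -0.374  0.023] [ 0.817 -0.113  0.03 ] 0.031
blk [433 173   8  14  89] [ 0.359 -0.415  0.037] [ 0.362 -0.434  0.051] [ 0.36  -0.399  0.034] 0.053
blk [323 179  43  62 194] [ 0.519 -0.105  0.023] [ 0.551 -0.289  0.033] [0.479 0.044 0.021] 0.032
blk [294 180  62  53 366] [ 0.569 -0.094  0.026] [ 0.591 -0.251  0.033] [0.564 0.059 0.017] 0.037
blk [100 207  27  35 475] [0.901 0.362 0.074] [0.92  0.32  0.053] [0.884 0.401 0.086] 0.099
```

Run:
```python
import cv2,numpy as np
f=cv2.imread('pics/scene0.png')
a=cv2.resize(f[140:240,220:380],None,fx=4.5,fy=4.5,interpolation=cv2.INTER_CUBIC)[:, :720]
b=cv2.resize(f[200:340,350:490],None,fx=1,fy=1)
cv2.imwrite('pics/crop1.png',a)
cv2.imwrite('pics/crop2.png',cv2.resize(f[200:340,350:490],None,fx=4,fy=4,interpolation=cv2.INTER_CUBIC))
```

```text
(no output)
```

View pics/crop2.png

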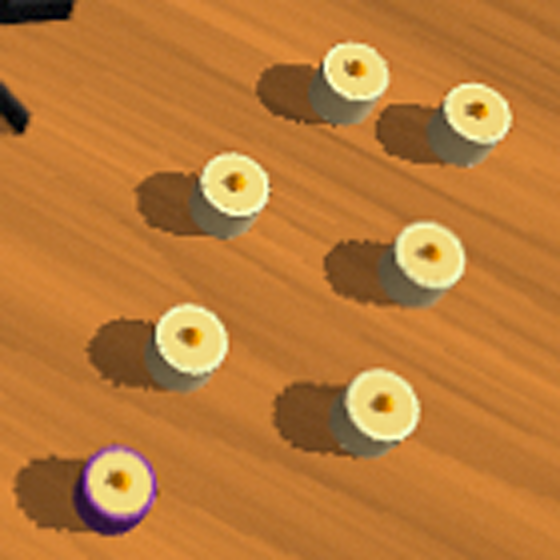

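View pics/crop1.png

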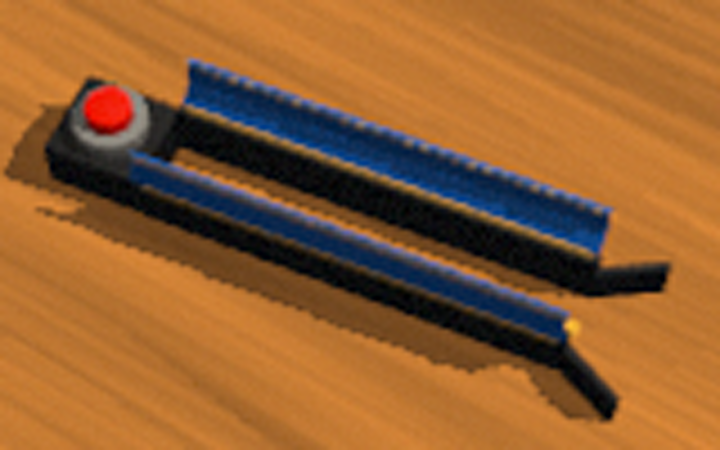

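Crop 2 shows six plain ivory candles with amber flames, and the only odd one out is purple-sided, at crop (118,488). Crop 1 shows the dock with both shells open, the button at crop (108,108) and the wings at the lower right. I'll move above the mouth for a precise wrist view.

```bash
cat >> h.py <<'E'
def go(x,y,z=None,yaw=None):
    s=st();Rm=R.from_euler('xyz',s["eef_rot"],degrees=True);p=s["tcp_pos"]
    t=np.array([x,y,p[2]*1000 if z is None else z])
    print("t",round(s["time_s"],1),"at",(p*1000).round(1),"yaw",s["eef_rot"].round(1),"w",round(s["gripper_width"]*1000,1),"units",(Rm.inv().apply(t-p*1000)/20).round(2), "" if yaw is None else "wz %.2f"%(-((yaw-s["eef_rot"][2]+180)%360-180)/4))
E
python3 -m pendant '[[[0,0,-0.5,0,0,0.87,1],[0,0,-0.5,0,0,0.87,1],[0,0,-0.5,0,0,0.86,1],[-0.66,1,-0.5,0,0,0,1],[-0.66,1,-0.5,0,0,0,1],[-0.66,1,0,0,0,0,1],[-0.66,1,0,0,0,0,1],[-0.66,1,0,0,0,0,1]]]' 10 >/dev/null
python3 -m pendant '[[[-0.66,1,0,0,0,0,1],[-0.66,1,0,0,0,0,1],[-0.66,1,0,0,0,0,1],[-0.66,1,0,0,0,0,1],[-0.66,1,0,0,0,0,1],[-0.66,1,0,0,0,0,1],[-0.66,1,0,0,0,0,1],[-0.66,1,0,0,0,0,1]]]' >/dev/null
python3 -m pendant '[[[-0.66,1,0,0,0,0,1],[-0.66,1,0,0,0,0,1],[-0.66,1,0,0,0,0,1],[-0.66,1,0,0,0,0,1],[-0.66,1,0,0,0,0,1],[-0.66,1,0,0,0,0,1],[-0.66,1,0,0,0,0,1],[-0.66,1,0,0,0,0,1]]]' >/dev/null
python3 -m pendant '[[[-0.66,1,0,0,0,0,1],[-0.66,1,0,0,0,0,1],[-0.66,1,0,0,0,0,1],[-0.66,1,0,0,0,0,1],[-0.66,1,0,0,0,0,1],[-0.66,1,0,0,0,0,1],[0,0,0,0,0,0,1],[0,0,0,0,0,0,1]]]'
python3 - <<'E'
from h import *
go(530,30,300,-171.1)
f,D,K,k1,C=cap("wrist");cv2.imwrite("pics/w1.png",f)
E
```

```text
time_s: 3.45
tcp_pos: [0.4916, -0.0481, 0.2984]
eef_rot: [-180.0, -0.0, -171.0]
contact_force: [-0.7, 0.0, 0.4]
gripper_width: 0.0879
gripper_force: 0.0
t 3.5 at [491.6 -48.1 298.4] yaw [-180.   -0. -171.] w 87.9 units [-2.51  3.56 -0.08] wz 0.02
```

View pics/w1.png

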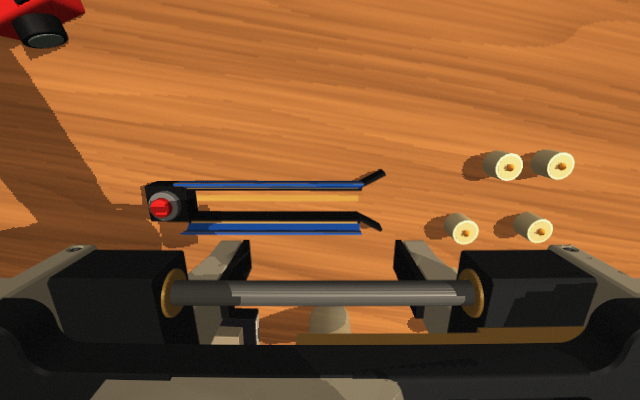

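The wrist view shows the lane from the button at (160,208) to the mouth at about x = 362, with wings to (383,172) and (380,228). Four candles are visible on the right. I'll fit the dock pose from the depth data.

```bash
cat > dock.py <<'E'
from h import *
def fit(n):
    f,D,K,k1,C=cap(n);P=pts(D,K,k1,C);hsv=cv2.cvtColor(f,cv2.COLOR_BGR2HSV)
    w=(P[...,0]>.44)&(P[...,0]<.66)&(P[...,1]>-.32)&(P[...,1]<.1)
    wood=np.median(P[...,2][w&(hsv[...,0]<25)&(hsv[...,2]>120)&(P[...,2]<.01)])
    red=((hsv[...,0]<6)|(hsv[...,0]>174))&(hsv[...,1]>170)&(hsv[...,2]>100)&w
    b=P[red];b=b[b[:,2]>np.percentile(b[:,2],60)-.002]
    print(n,"wood",wood.round(4),"button",np.median(b,0).round(4),((b.max(0)+b.min(0))/2).round(4))
    # rail tops
    blk=(hsv[...,2]<60)&w&(abs(P[...,2]-wood-.038)<.0035)
    q=P[blk][:,:2];yaw=np.radians(8.9)
    o=np.array([.548,-.106])
    for it in range(3):
        X=np.array([np.cos(yaw),np.sin(yaw)]);Y=np.array([-np.sin(yaw),np.cos(yaw)])
        x=(q-o)@X*1000;y=(q-o)@Y*1000
        sl=[]
        for sgn in(-1,1):
            k=(abs(x-sgn*25)<7)&(abs(y)<120)
            if k.sum()>20:
                p=np.polyfit(y[k],x[k],1);sl.append(p[0]);print("rail",sgn,k.sum(),p.round(4),np.percentile(x[k]-p[0]*y[k],[2,50,98]).round(1))
        yaw-=np.mean(sl) if sl else 0
    print("yaw",np.degrees(yaw).round(2))
    blue=(hsv[...,0]>100)&(hsv[...,0]<125)&(hsv[...,1]>130)&w&(P[...,2]>.02)
    q=P[blue];x=(q[:,:2]-o)@X*1000;y=(q[:,:2]-o)@Y*1000
    for sgn in(-1,1):
        k=x*sgn>12
        if k.sum()>20: print("shell",sgn,"y",np.percentile(y[k],[1,99]).round(1),"x",np.percentile(x[k],[2,98]).round(1),"z",np.percentile(q[k][:,2],[2,98]).round(3))
    q=P[(hsv[...,2]<60)&w&(P[...,2]>wood+.015)];x=(q[:,:2]-o)@X*1000;y=(q[:,:2]-o)@Y*1000
    for sgn in(-1,1):
        k=(x*sgn>15)&(y>126)
        if k.sum()>8:print("wing",sgn,"ymax",y[k].max().round(1),"xtip",x[k][y[k]>y[k].max()-6].mean().round(1))
if __name__=="__main__":
    for n in("wrist","scene","side"):fit(n)
E
python3 dock.py
python3 - <<'E'
from h import *
for n in("scene","side"):
    f,D,K,k1,C=cap(n);P=pts(D,K,k1,C)
    w=(P[...,0]>.62)&(P[...,0]<.95)&(P[...,1]>-.1)&(P[...,1]<.12)&(P[...,2]>.11)&(P[...,2]<.16)
    q=P[w];print("jar top",len(q),q.min(0).round(3),q.max(0).round(3))
for o in candles("wrist"):print(*o)
E
```

```text
wrist wood -0.002 button [ 0.5724 -0.2662  0.0538] [ 0.5727 -0.2667  0.0543]
rail -1 171 [-6.00000e-04 -2.44298e+01] [-24.9 -24.4 -23.9]
rail 1 320 [-1.00000e-04  2.25086e+01] [21.7 22.5 23.4]
rail -1 171 [-2.00000e-04 -2.44298e+01] [-24.9 -24.4 -23.9]
rail 1 320 [2.00000e-04 2.25086e+01] [21.7 22.5 23.4]
rail -1 171 [-2.00000e-04 -2.44298e+01] [-24.9 -24.4 -23.9]
rail 1 320 [2.00000e-04 2.25086e+01] [21.7 22.5 23.4]
yaw 8.92
shell -1 y [-129.7  117.7] x [-39.6 -28.5] z [0.04  0.068]
shell 1 y [-128.1  116.6] x [27.3 33.7] z [0.039 0.069]
wing -1 ymax 155.3 xtip -54.7
wing 1 ymax 156.8 xtip 41.3
scene wood 0.0012 button [ 0.5732 -0.2655  0.0575] [ 0.5727 -0.2663  0.0582]
rail -1 60 [ 1.00000e-03 -2.36127e+01] [-25.1 -23.7 -22.1]
rail -1 60 [  0.     -23.6127] [-25.1 -23.7 -22.1]
rail -1 60 [  0.     -23.6127] [-25.1 -23.7 -22.1]
yaw 8.84
shell -1 y [-127.4  116.6] x [-39.9 -23.6] z [0.04  0.392]
shell 1 y [-137.3  118.2] x [26.5 35.7] z [0.034 0.069]
wing -1 ymax 161.7 xtip -49.8
wing 1 ymax 156.5 xtip 43.0
side wood -0.0017 button [ 0.5716 -0.2607  0.0542] [ 0.5721 -0.2638  0.054 ]
rail 1 64 [1.80000e-03 2.24912e+01] [21.  22.4 24.8]
rail 1 64 [ 0.     22.4912] [21.  22.4 24.8]
rail 1 64 [ 0.     22.4912] [21.  22.4 24.8]
yaw 8.8
shell -1 y [-129.4  121.7] x [-41.4 -27.9] z [0.034 0.424]
shell 1 y [-121.9  119.8] x [28.3 34.5] z [0.04  0.069]
wing -1 ymax 165.3 xtip -49.6
wing 1 ymax 158.6 xtip 41.5
jar top 808 [ 0.727 -0.024  0.11 ] [0.789 0.038 0.136]
jar top 291 [ 0.726 -0.025  0.11 ] [0.79  0.04  0.131]
[509. 166.] 441 209 19.8 [156. 227. 240.]
[560. 165.] 427 282 19.8 [154. 225. 238.]
[540. 230.] 526 291 19.9 [146. 219. 239.]
[465. 231.] 546 178 19.9 [146. 220. 239.]
```

```bash
python3 -m pendant '[[[-0.41,0.985,0.9,0,0,0,1],[-0.41,0.985,0.9,0,0,0,1],[-0.41,0.985,0.9,0,0,0,1],[-0.41,0.985,0.9,0,0,0,1],[-0.41,0.985,0.9,0,0,0,1],[-0.41,0.985,0.9,0,0,0,1],[-0.41,0.985,0.9,0,0,0,1],[-0.41,0.985,0.9,0,0,0,1]]]' 8 >/dev/null
python3 -m pendant '[[[-0.41,0.985,0.9,0,0,0,1],[-0.41,0.985,0.9,0,0,0,1],[-0.41,0.985,0.9,0,0,0,1],[0,0,0.8,0,0,0,1],[0,0,0.8,0,0,0,1],[0,0,0.8,0,0,0,1],[0,0,0.8,0,0,0,1],[0,0,0,0,0,0,1]]]'
python3 -c "
from h import *
go(547,181,36,-171.1);go(527.4,19.3,36)"
```

```text
time_s: 5.4
tcp_pos: [0.5461, 0.1785, 0.0346]
eef_rot: [-179.9, -0.2, -171.1]
contact_force: [-0.3, -0.1, -0.1]
gripper_width: 0.0871
gripper_force: 0.0
t 5.4 at [546.1 178.5  34.6] yaw [-179.9   -0.2 -171.1] w 87.1 units [-0.06  0.11 -0.07] wz -0.01
t 5.4 at [546.1 178.5  34.6] yaw [-179.9   -0.2 -171.1] w 87.1 units [ 2.15 -7.72 -0.05]
```

```bash
python3 -m pendant '[[[0,0,0,0,0,0,-1],[0,0,0,0,0,0,-1],[0,0,0,0,0,0,-1],[0,0,0,0,0,0,-1],[0,0,0,0,0,0,-1],[0,0,0,0,0,0,-1],[0,0,0,0,0,0,-1],[0,0,0,0,0,0,-1]]]' 8
python3 -m pendant '[[[0.3,-0.5,-0.05,0,0,0,-1],[0.5,-0.5,0,0,0,0,-1],[0.5,-0.5,0,0,0,0,-1],[0.5,-0.5,0,0,0,0,-1],[0.35,-0.5,0,0,0,0,-1],[0,0,0,0,0,0,-1],[0,0,0,0,0,0,-1],[0,0,0,0,0,0,-1]]]'
python3 - <<'E'
from h import *
go(527.4,19.3,36)
for n in("scene","side"):
  for o in candles(n):print(*o[:4])
f=cap("wrist")[0];cv2.imwrite("pics/w2.png",f)
E
```

```text
time_s: 6.2
tcp_pos: [0.5473, 0.1797, 0.0367]
eef_rot: [-180.0, 0.0, -171.1]
contact_force: [-1.1, -0.7, 1.1]
gripper_width: 0.0395
gripper_force: 8.0
time_s: 7.0
tcp_pos: [0.513, 0.1238, 0.0377]
eef_rot: [180.0, 0.0, -171.1]
contact_force: [-0.2, 0.1, -1.4]
gripper_width: 0.0396
gripper_force: 8.0
t 7.0 at [513.  123.8  37.7] yaw [ 180.     0.  -171.1] w 39.6 units [ 0.1  -5.28  0.09] 
[392. 226.] 515 123 18.9
[469. 228.] 429 285 20.5
[457. 264.] 529 293 20.1
[397. 285.] 645 198 19.9
[445. 301.] 623 302 19.9
[380. 320.] 734 200 19.1
[251. 202.] 752 22 35.5
[208. 230.] 733 203 19.7
[233. 242.] 641 203 22.0
[297. 247.] 503 126 19.1
[207. 267.] 621 307 22.4
[295. 276.] 438 216 22.2
[240. 281.] 527 297 22.3
[277. 297.] 427 288 21.9
```

View pics/w2.png

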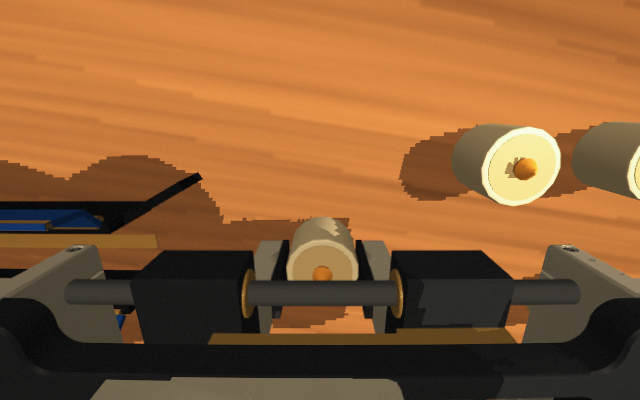

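The wrist view shows the candle held centrally between the pads at (322,265), with the near wing tip at (200,176). I'll drag it straight into the mouth.

```bash
python3 -m pendant '[[[0.05,-0.6,0.05,0,0,0,-1],[0.05,-0.7,0,0,0,0,-1],[0,-0.7,0,0,0,0,-1],[0,-0.7,0,0,0,0,-1],[0,-0.7,0,0,0,0,-1],[0,-0.7,0,0,0,0,-1],[0,-0.6,0,0,0,0,-1],[0,-0.58,0,0,0,0,-1]]]' 8
python3 -m pendant '[[[0,0,0,0,0,0,-1],[0,0,0,0,0,0,-1],[0,0,0,0,0,0,-1],[0,0,0,0,0,0,-1],[0,0,0,0,0,0,-1],[0,0,0,0,0,0,-1],[0,0,0,0,0,0,-1],[0,0,0,0,0,0,-1]]]'
python3 - <<'E'
from h import *
go(527.4,19.3,36)
f=cap("scene")[0];cv2.imwrite("pics/s3.png",cv2.resize(f[140:280,260:460],None,fx=3,fy=3,interpolation=cv2.INTER_CUBIC))
E
```

```text
time_s: 7.95
tcp_pos: [0.5269, 0.0177, 0.0365]
eef_rot: [-180.0, -0.0, -171.1]
contact_force: [0.1, 0.3, -0.2]
gripper_width: 0.0401
gripper_force: 8.0
time_s: 8.75
tcp_pos: [0.5268, 0.019, 0.0366]
eef_rot: [180.0, 0.0, -171.1]
contact_force: [-0.1, -0.0, -0.2]
gripper_width: 0.0397
gripper_force: 8.0
t 8.8 at [526.8  19.   36.6] yaw [ 180.     0.  -171.1] w 39.7 units [-0.03  0.01  0.03]
```

View pics/s3.png

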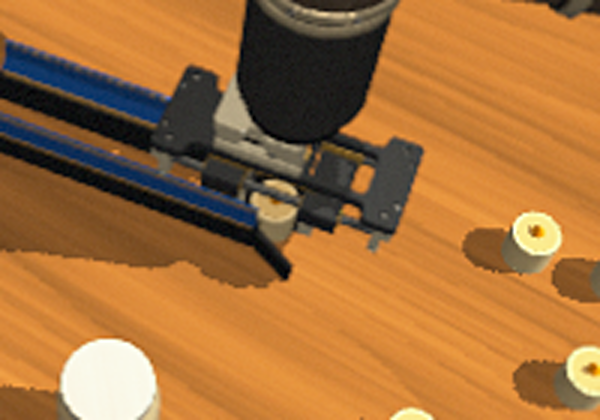

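The crop shows the candle in the mouth between the rails at (272,203), with nothing in contact. I'll release it and go for the next candle.

```bash
python3 -m pendant '[[[0,0,0,0,0,0,0.27],[0,0,0,0,0,0,0.27],[0,0,0,0,0,0,0.27],[0,0,0,0,0,0,0.27],[0,0,-0.6,0,0,0,0.27],[0,0,-0.8,0,0,0,0.27],[0,0,-0.8,0,0,0,0.27],[0,0,-0.8,0,0,0,0.27]]]' 8
python3 -m pendant '[[[0.27,1,0,0,0,0,0.27],[0.27,1,0,0,0,0,0.27],[0.27,1,0,0,0,0,0.27],[0.27,1,0,0,0,0,0.27],[0.27,1,0,0,0,0,0.27],[0.27,1,0,0,0,0,0.27],[0.27,1,0,0,0,0,0.27],[0.27,1,0,0,0,0,0.27]]]' >/dev/null
python3 -m pendant '[[[0.27,1,0,0,0,0,0.27],[0.27,0.95,0,0,0,0,0.27],[0,0,0,0,0,0,0.27],[0,0,0,0,0,0,0.27],[0,0,0,0,0,0,0.27],[0,0,0,0,0,0,0.27],[0,0,0,0,0,0,0.27],[0,0,0,0,0,0,0.27]]]'
python3 - <<'E'
from h import *
for n in("scene","side","wrist"):
  for o in candles(n):print(n,*o[:4])
go(442.8,207,36,-171.1)
E
```

```text
time_s: 9.6
tcp_pos: [0.527, 0.0189, 0.0981]
eef_rot: [180.0, 0.0, -171.1]
contact_force: [-0.7, -0.2, 0.8]
gripper_width: 0.0556
gripper_force: 0.0
time_s: 11.2
tcp_pos: [0.4428, 0.2068, 0.0966]
eef_rot: [-180.0, -0.0, -171.1]
contact_force: [0.1, -1.2, -0.3]
gripper_width: 0.0555
gripper_force: 0.0
scene [352. 207.] 527 18 19.7
scene [439. 218.] 442 212 20.5
scene [469. 228.] 429 285 20.5
scene [457. 264.] 529 293 20.1
scene [397. 285.] 645 198 19.9
scene [445. 301.] 623 302 19.9
scene [380. 320.] 734 200 19.1
side [252. 202.] 751 22 34.2
side [208. 230.] 733 203 19.7
side [233. 242.] 641 203 21.5
side [207. 267.] 620 306 22.3
side [294. 276.] 438 216 22.2
side [240. 281.] 527 296 22.1
side [277. 297.] 427 288 21.5
wrist [429. 224.] 427 283 20.0
wrist [329. 226.] 440 211 19.8
wrist [388. 329.] 522 275 4.6
t 11.3 at [442.7 207.   96.5] yaw [-180.    -0.  -171.1] w 55.4 units [-0.    0.    3.02] wz -0.00
```

```bash
python3 -m pendant '[[[0,0,0.75,0,0,0,0.27],[0,0,0.75,0,0,0,0.27],[0,0,0.75,0,0,0,0.27],[0,0,0.75,0,0,0,0.27],[0,0,0,0,0,0,0.27],[0,0,0,0,0,0,-1],[0,0,0,0,0,0,-1],[0,0,0,0,0,0,-1]]]' 8 
python3 -m pendant '[[[0,0,0,0,0,0,-1],[0,0,0,0,0,0,-1],[-0.45,-0.7,0,0,0,0,-1],[-0.45,-1,0,0,0,0,-1],[-0.45,-1,0,0,0,0,-1],[-0.45,-1,0,0,0,0,-1],[-0.45,-1,0,0,0,0,-1],[-0.45,-1,0,0,0,0,-1]]]'
python3 -m pendant '[[[0,-0.5,0,0,0,0,-1],[0,-0.5,0,0,0,0,-1],[0,-0.6,0,0,0,0,-1],[0,-0.6,0,0,0,0,-1],[0,-0.6,0,0,0,0,-1],[0,-0.6,0,0,0,0,-1],[0,-0.5,0,0,0,0,-1],[0,-0.3,0,0,0,0,-1]]]'
python3 - <<'E'
from h import *
go(527.4,19.3,36)
for n in("scene",):
  for o in candles(n):print(n,*o[:4])
E
```

```text
time_s: 12.15
tcp_pos: [0.4431, 0.2076, 0.0373]
eef_rot: [179.9, 0.1, -171.1]
contact_force: [-0.1, 1.0, 0.2]
gripper_width: 0.0398
gripper_force: 8.0
time_s: 12.95
tcp_pos: [0.5146, 0.1028, 0.0373]
eef_rot: [180.0, 0.1, -171.1]
contact_force: [-1.7, 3.6, 4.9]
gripper_width: 0.0399
gripper_force: 8.0
time_s: 13.75
tcp_pos: [0.5273, 0.0202, 0.0373]
eef_rot: [180.0, 0.1, -171.1]
contact_force: [0.1, 4.4, 5.3]
gripper_width: 0.0397
gripper_force: 8.6
t 13.8 at [527.3  20.2  37.3] yaw [ 1.800e+02  1.000e-01 -1.711e+02] w 39.7 units [ 0.   -0.05  0.06] 
scene [351. 209.] 530 20 18.4
scene [469. 228.] 429 284 20.2
scene [457. 264.] 529 293 20.1
scene [397. 285.] 645 198 20.3
scene [445. 301.] 623 302 19.9
scene [380. 320.] 734 200 19.1
```

```bash
python3 -m pendant '[[[0,0,0,0,0,0,0.27],[0,0,0,0,0,0,0.27],[0,0,0,0,0,0,0.27],[0,0,-0.6,0,0,0,0.27],[0,0,-0.8,0,0,0,0.27],[0,0,-0.8,0,0,0,0.27],[0,0,-0.8,0,0,0,0.27],[0.2,0.8,0,0,0,0,0.6]]]' 8
python3 -m pendant '[[[0.2,1,0,0,0,0,0.6],[0.2,1,0,0,0,0,0.6],[0.2,1,0,0,0,0,0.6],[0.2,1,0,0,0,0,0.6],[0.2,1,0,0,0,0,0.6],[0.2,1,0,0,0,0,0.6],[0.2,1,0,0,0,0,0.6],[0.2,1,0,0,0,0,0.6]]]' >/dev/null
python3 -m pendant '[[[0.2,1,0,0,0,0,0.6],[0.2,1,0,0,0,0,0.6],[0.2,1,0,0,0,0,0.6],[0.2,1,0,0,0,0,0.6],[0.2,1,0,0,0,0,0.6],[0,0,0,0,0,0,0.6],[0,0,0,0,0,0,0.6],[0,0,0,0,0,0,0.6]]]'
python3 - <<'E'
from h import *
for n in("scene","wrist"):
  for o in candles(n):print(n,*o[:4])
go(429,284.5,36,-171.1)
E
```

```text
time_s: 14.6
tcp_pos: [0.5216, 0.0348, 0.0992]
eef_rot: [180.0, 0.2, -171.2]
contact_force: [0.9, 0.7, -0.1]
gripper_width: 0.0597
gripper_force: 0.0
time_s: 16.2
tcp_pos: [0.4286, 0.2833, 0.0967]
eef_rot: [-180.0, -0.0, -171.1]
contact_force: [0.2, -0.0, -0.4]
gripper_width: 0.0702
gripper_force: 0.0
scene [328. 197.] 535 -43 19.5
scene [352. 207.] 525 19 19.9
scene [469. 228.] 429 285 20.3
scene [457. 264.] 529 293 20.1
scene [397. 285.] 645 198 19.9
scene [445. 301.] 623 302 19.9
scene [380. 320.] 734 201 19.0
wrist [325. 225.] 426 284 19.8
wrist [317. 325.] 520 292 18.4
t 16.3 at [428.8 283.2  96.7] yaw [-180.    -0.  -171.1] w 70.2 units [-0.02  0.06  3.03] wz -0.01
```

```bash
python3 -m pendant '[[[0,0.05,0.75,0,0,0,0.6],[0,0,0.75,0,0,0,0.6],[0,0,0.75,0,0,0,0.6],[0,0,0.75,0,0,0,0.6],[0,0,0,0,0,0,0.6],[0,0,0,0,0,0,-1],[0,0,0,0,0,0,-1],[0,0,0,0,0,0,-1]]]' 8 
python3 -m pendant '[[[0,0,0,0,0,0,-1],[0,0,0,0,0,0,-1],[-0.31,-0.7,0,0,0,0,-1],[-0.31,-1,0,0,0,0,-1],[-0.31,-1,0,0,0,0,-1],[-0.31,-1,0,0,0,0,-1],[-0.31,-1,0,0,0,0,-1],[-0.31,-1,0,0,0,0,-1]]]'
python3 -m pendant '[[[-0.31,-1,0,0,0,0,-1],[-0.31,-1,0,0,0,0,-1],[-0.31,-1,0,0,0,0,-1],[0,-0.5,0,0,0,0,-1],[0,-0.6,0,0,0,0,-1],[0,-0.6,0,0,0,0,-1],[0,-0.6,0,0,0,0,-1],[0,-0.6,0,0,0,0,-1]]]'
python3 - <<'E'
from h import *
go(527.4,19.3,36)
for n in("scene",):
  for o in candles(n):print(n,*o[:4])
E
```

```text
time_s: 17.1
tcp_pos: [0.4289, 0.2852, 0.0374]
eef_rot: [179.9, 0.1, -171.1]
contact_force: [-0.9, -0.1, 0.1]
gripper_width: 0.0515
gripper_force: 0.0
time_s: 17.9
tcp_pos: [0.4839, 0.1774, 0.0371]
eef_rot: [179.9, 0.1, -171.1]
contact_force: [-1.0, 2.5, 3.3]
gripper_width: 0.0397
gripper_force: 8.0
time_s: 18.7
tcp_pos: [0.52, 0.0644, 0.0371]
eef_rot: [180.0, 0.1, -171.1]
contact_force: [-0.7, 3.9, 5.9]
gripper_width: 0.0398
gripper_force: 8.5
t 18.7 at [520.   64.4  37.1] yaw [ 1.800e+02  1.000e-01 -1.711e+02] w 39.8 units [-0.02 -2.28  0.05] 
scene [325. 196.] 534 -46 17.1
scene [368. 216.] 522 64 18.1
scene [457. 264.] 529 293 20.1
scene [397. 285.] 645 198 19.9
scene [445. 301.] 623 302 19.9
scene [380. 320.] 734 200 19.1
```

```bash
python3 -m pendant '[[[0,-0.6,0,0,0,0,-1],[0,-0.6,0,0,0,0,-1],[0,-0.6,0,0,0,0,-1],[0,-0.48,0,0,0,0,-1],[0,0,0,0,0,0,0.27],[0,0,0,0,0,0,0.27],[0,0,0,0,0,0,0.27],[0,0,-0.6,0,0,0,0.27]]]' 8
python3 -m pendant '[[[0,0,-0.8,0,0,0,0.27],[0,0,-0.8,0,0,0,0.27],[0,0,-0.8,0,0,0,0.27],[-0.17,1,0,0,0,0,0.6],[-0.17,1,0,0,0,0,0.6],[-0.17,1,0,0,0,0,0.6],[-0.17,1,0,0,0,0,0.6],[-0.17,1,0,0,0,0,0.6]]]' >/dev/null
python3 -m pendant '[[[-0.17,1,0,0,0,0,0.6],[-0.17,1,0,0,0,0,0.6],[-0.17,1,0,0,0,0,0.6],[-0.17,1,0,0,0,0,0.6],[-0.17,1,0,0,0,0,0.6],[-0.17,1,0,0,0,0,0.6],[-0.17,1,0,0,0,0,0.6],[-0.17,1,0,0,0,0,0.6]]]' >/dev/null
python3 -m pendant '[[[0,0.53,0,0,0,0,0.6],[0,0,0,0,0,0,0.6],[0,0,0,0,0,0,0.6],[0,0,0,0,0,0,0.6],[0,0,0,0,0,0,0.6],[0,0,0,0,0,0,0.6],[0,0,0,0,0,0,0.6],[0,0,0,0,0,0,0.6]]]'
python3 - <<'E'
from h import *
for n in("scene","wrist"):
  for o in candles(n):print(n,*o[:4])
go(529,293.5,36,-171.1)
E
```

```text
time_s: 19.55
tcp_pos: [0.5248, 0.0189, 0.0474]
eef_rot: [-180.0, -0.2, -171.1]
contact_force: [-0.5, 1.1, 1.3]
gripper_width: 0.0553
gripper_force: 0.3
time_s: 21.95
tcp_pos: [0.5284, 0.2933, 0.0966]
eef_rot: [180.0, 0.0, -171.1]
contact_force: [0.6, 0.5, -0.2]
gripper_width: 0.0699
gripper_force: 0.0
scene [313. 191.] 540 -83 19.0
scene [330. 197.] 534 -38 19.2
scene [351. 206.] 526 17 19.8
scene [457. 264.] 529 293 20.1
scene [397. 285.] 645 198 19.9
scene [445. 301.] 623 302 19.9
scene [380. 320.] 734 200 19.1
wrist [323. 223.] 526 293 19.8
wrist [317. 323.] 617 302 19.0
t 22.1 at [528.4 293.4  96.6] yaw [ 180.     0.  -171.1] w 70.6 units [-0.03  0.    3.03] wz -0.00
```

```bash
python3 -m pendant '[[[0,0,0.75,0,0,0,0.6],[0,0,0.75,0,0,0,0.6],[0,0,0.75,0,0,0,0.6],[0,0,0.73,0,0,0,0.6],[0,0,0,0,0,0,0.6],[0,0,0,0,0,0,-1],[0,0,0,0,0,0,-1],[0,0,0,0,0,0,-1]]]' 8 
python3 -m pendant '[[[0,0,0,0,0,0,-1],[0,0,0,0,0,0,-1],[0.245,-0.7,0,0,0,0,-1],[0.245,-1,0,0,0,0,-1],[0.245,-1,0,0,0,0,-1],[0.245,-1,0,0,0,0,-1],[0.245,-1,0,0,0,0,-1],[0.245,-1,0,0,0,0,-1]]]'
python3 -m pendant '[[[0.245,-1,0,0,0,0,-1],[0.245,-1,0,0,0,0,-1],[0.24,-1,0,0,0,0,-1],[0,-0.5,0,0,0,0,-1],[0,-0.6,0,0,0,0,-1],[0,-0.6,0,0,0,0,-1],[0,-0.6,0,0,0,0,-1],[0,-0.6,0,0,0,0,-1]]]'
python3 - <<'E'
from h import *
go(527.4,19.3,36)
for n in("scene",):
  for o in candles(n):print(n,*o[:4])
E
```

```text
time_s: 22.85
tcp_pos: [0.5288, 0.2938, 0.0379]
eef_rot: [180.0, 0.1, -171.1]
contact_force: [1.3, -0.1, -0.3]
gripper_width: 0.0516
gripper_force: 0.0
time_s: 23.65
tcp_pos: [0.5173, 0.1747, 0.0375]
eef_rot: [180.0, 0.1, -171.1]
contact_force: [-0.2, 3.5, 5.8]
gripper_width: 0.0393
gripper_force: 8.0
time_s: 24.45
tcp_pos: [0.5208, 0.0562, 0.0375]
eef_rot: [180.0, 0.1, -171.1]
contact_force: [-0.6, 5.8, 7.6]
gripper_width: 0.0395
gripper_force: 8.6
t 24.4 at [520.8  56.2  37.5] yaw [ 1.800e+02  1.000e-01 -1.711e+02] w 39.5 units [-0.04 -1.88  0.07] 
scene [313. 191.] 540 -83 19.0
scene [365. 215.] 523 56 17.8
scene [397. 285.] 645 198 19.9
scene [445. 301.] 623 302 19.9
scene [380. 320.] 734 200 19.1
```

```bash
python3 -m pendant '[[[0,-0.5,0,0,0,0,-1],[0,-0.5,0,0,0,0,-1],[0,-0.5,0,0,0,0,-1],[0,-0.38,0,0,0,0,-1],[0,0,0,0,0,0,0.27],[0,0,0,0,0,0,0.27],[0,0,0,0,0,0,0.27],[0,0,-0.6,0,0,0,0.27]]]' 8
python3 -m pendant '[[[0,0,-0.8,0,0,0,0.27],[0,0,-0.8,0,0,0,0.27],[0,0,-0.75,0,0,0,0.27],[0,1,0,0,0,0,0.6],[0,1,0,0,0,0,0.6],[0,1,0,0,0,0,0.6],[-0.9,1,0,0,0,0,0.6],[-0.9,1,0,0,0,0,0.6]]]' >/dev/null
python3 -m pendant '[[[-0.9,1,0,0,0,0,0.6],[-0.9,1,0,0,0,0,0.6],[-0.9,0.94,0,0,0,0,0.6],[-0.9,0,0,0,0,0,0.6],[-0.9,0,0,0,0,0,0.6],[-0.9,0,0,0,0,0,0.6],[0,0,0,0,0,0,0.6],[0,0,0,0,0,0,0.6]]]'
python3 - <<'E'
from h import *
for n in("scene","wrist"):
  for o in candles(n):print(n,*o[:4])
go(645,198.5,36,-171.1)
E
```

```text
time_s: 25.3
tcp_pos: [0.5245, 0.0193, 0.0476]
eef_rot: [-180.0, -0.3, -171.1]
contact_force: [-0.9, -0.3, -0.1]
gripper_width: 0.0552
gripper_force: 0.0
time_s: 26.9
tcp_pos: [0.6434, 0.1985, 0.0954]
eef_rot: [-180.0, -0.1, -171.2]
contact_force: [0.1, -0.5, 0.1]
gripper_width: 0.0701
gripper_force: 0.0
scene [305. 188.] 547 -103 39.7
scene [330. 197.] 535 -38 20.4
scene [352. 206.] 525 19 21.0
scene [397. 285.] 645 199 20.2
scene [445. 303.] 624 302 19.8
scene [380. 320.] 734 200 19.1
wrist [ 3. 20.] 536 -17 9.6
wrist [63. 21.] 526 22 21.1
wrist [466. 223.] 622 301 19.9
wrist [322. 228.] 643 198 19.8
wrist [307. 324.] 733 200 16.8
t 27.0 at [643.3 198.7  95.8] yaw [-1.800e+02 -1.000e-01 -1.711e+02] w 69.9 units [-0.09 -0.02  2.99] wz -0.01
```

```bash
python3 -m pendant '[[[-0.09,0,0.75,0,0,0,0.6],[0,0,0.75,0,0,0,0.6],[0,0,0.75,0,0,0,0.6],[0,0,0.69,0,0,0,0.6],[0,0,0,0,0,0,0.6],[0,0,0,0,0,0,-1],[0,0,0,0,0,0,-1],[0,0,0,0,0,0,-1]]]' 8 
python3 -m pendant '[[[0,0,0,0,0,0,-1],[0,0,0,0,0,0,-1],[0.9,-0.45,0,0,0,0,-1],[0.9,-0.5,0,0,0,0,-1],[0.9,-0.5,0,0,0,0,-1],[0.9,-0.5,0,0,0,0,-1],[0.9,-0.5,0,0,0,0,-1],[0.9,-0.5,0,0,0,0,-1]]]'
python3 -m pendant '[[[0.9,-0.5,0,0,0,0,-1],[0.9,-0.5,0,0,0,0,-1],[0,0,0,0,0,0,-1],[0,0,0,0,0,0,-1],[0,0,0,0,0,0,-1],[0,0,0,0,0,0,-1],[0,0,0,0,0,0,-1],[0,0,0,0,0,0,-1]]]'
python3 - <<'E'
from h import *
go(527.4,19.3,36)
for n in("scene",):
  for o in candles(n):print(n,*o[:4])
E
```

```text
time_s: 27.8
tcp_pos: [0.6466, 0.2, 0.038]
eef_rot: [180.0, 0.1, -171.1]
contact_force: [0.5, -0.7, 0.2]
gripper_width: 0.0515
gripper_force: 0.0
time_s: 28.6
tcp_pos: [0.5485, 0.1246, 0.0378]
eef_rot: [180.0, 0.1, -171.1]
contact_force: [1.5, 0.8, 1.2]
gripper_width: 0.0396
gripper_force: 8.0
time_s: 29.4
tcp_pos: [0.5165, 0.0997, 0.0376]
eef_rot: [-180.0, -0.0, -171.1]
contact_force: [-3.0, -1.3, 10.3]
gripper_width: 0.0396
gripper_force: 8.0
t 29.4 at [516.5  99.7  37.6] yaw [-180.    -0.  -171.1] w 39.6 units [ 0.09 -4.05  0.08] 
scene [305. 188.] 546 -103 39.2
scene [330. 197.] 535 -39 19.5
scene [352. 211.] 536 27 13.7
scene [382. 221.] 519 99 18.3
scene [445. 301.] 623 302 19.9
scene [380. 320.] 734 201 19.0
```

```bash
python3 -m pendant '[[[0.09,-0.4,-0.02,0,0,0,-1],[0,-0.5,0,0,0,0,-1],[0,-0.5,0,0,0,0,-1],[0,-0.5,0,0,0,0,-1],[0,-0.5,0,0,0,0,-1],[0,-0.5,0,0,0,0,-1],[0,-0.5,0,0,0,0,-1],[0,-0.5,0,0,0,0,-1]]]' 8
python3 -m pendant '[[[0,-0.15,0,0,0,0,-1],[0,0,0,0,0,0,-1],[0,0,0,0,0,0,0.27],[0,0,0,0,0,0,0.27],[0,0,0,0,0,0,0.27],[0,0,-0.6,0,0,0,0.27],[0,0,-0.8,0,0,0,0.27],[0,0,-0.8,0,0,0,0.27]]]'
python3 - <<'E'
from h import *
go(623,302.5,36)
for n in("scene",):
  for o in candles(n):print(n,*o[:4])
E
```

```text
time_s: 30.25
tcp_pos: [0.5267, 0.0215, 0.0377]
eef_rot: [180.0, 0.0, -171.1]
contact_force: [0.9, 10.7, 3.9]
gripper_width: 0.0394
gripper_force: 9.5
time_s: 31.05
tcp_pos: [0.5254, 0.0183, 0.082]
eef_rot: [-179.9, -0.2, -171.1]
contact_force: [1.0, -0.6, 0.2]
gripper_width: 0.0553
gripper_force: 0.0
t 31.1 at [525.4  18.3  82. ] yaw [-179.9   -0.2 -171.1] w 55.3 units [-7.02 13.29  2.27] 
scene [297. 185.] 549 -125 59.0
scene [332. 199.] 533 -30 19.1
scene [352. 206.] 525 19 20.5
scene [445. 301.] 623 302 19.9
scene [380. 320.] 734 201 19.0
```

```bash
python3 -m pendant '[[[0,0.2,-0.7,0,0,0,0.27],[0,1,0,0,0,0,0.6],[0,1,0,0,0,0,0.6],[0,1,0,0,0,0,0.6],[-0.7,1,0,0,0,0,0.6],[-0.7,1,0,0,0,0,0.6],[-0.7,1,0,0,0,0,0.6],[-0.7,1,0,0,0,0,0.6]]]' >/dev/null
python3 -m pendant '[[[-0.7,1,0,0,0,0,0.6],[-0.7,1,0,0,0,0,0.6],[-0.7,1,0,0,0,0,0.6],[-0.7,1,0,0,0,0,0.6],[-0.7,1,0,0,0,0,0.6],[-0.7,1,0,0,0,0,0.6],[0,0.09,0,0,0,0,0.6],[0,0,0,0,0,0,0.6]]]'
python3 -m pendant '[[[0,0,0,0,0,0,0.6],[0,0,0,0,0,0,0.6],[0,0,0,0,0,0,0.6],[0,0,0,0,0,0,0.6],[0,0,0,0,0,0,0.6],[0,0,0,0,0,0,0.6],[0,0,0,0,0,0,0.6],[0,0,0,0,0,0,0.6]]]'
python3 - <<'E'
from h import *
for n in("scene","wrist","side"):
  F=cap(n)
  for o in candles(f=F):print(n,*o[:4])
  if n=="scene": cv2.imwrite("pics/s5.png",cv2.resize(F[0][130:330,220:480],None,fx=3,fy=3,interpolation=cv2.INTER_CUBIC))
go(623,302.5,36,-171.1)
E
```

```text
time_s: 32.7
tcp_pos: [0.6232, 0.3029, 0.0951]
eef_rot: [-179.9, -0.1, -171.1]
contact_force: [-1.5, -0.5, 0.0]
gripper_width: 0.07
gripper_force: 0.0
time_s: 33.5
tcp_pos: [0.624, 0.3034, 0.0955]
eef_rot: [-180.0, -0.0, -171.1]
contact_force: [0.1, 0.0, 0.5]
gripper_width: 0.0699
gripper_force: 0.0
scene [297. 185.] 549 -125 59.0
scene [333. 199.] 533 -29 19.7
scene [352. 206.] 525 19 20.5
scene [445. 301.] 623 302 19.7
scene [380. 320.] 735 200 18.6
wrist [323. 226.] 622 303 19.8
side [271. 174.] 814 -138 38.1
side [335. 201.] 544 -118 64.2
side [252. 202.] 751 21 36.9
side [318. 221.] 527 -1 45.4
side [118. 235.] 904 356 66.3
side [207. 267.] 620 307 22.8
t 33.6 at [624.  303.4  95.5] yaw [-180.    -0.  -171.1] w 70.4 units [ 0.06 -0.04  2.98] wz 0.00
```

View pics/s5.png

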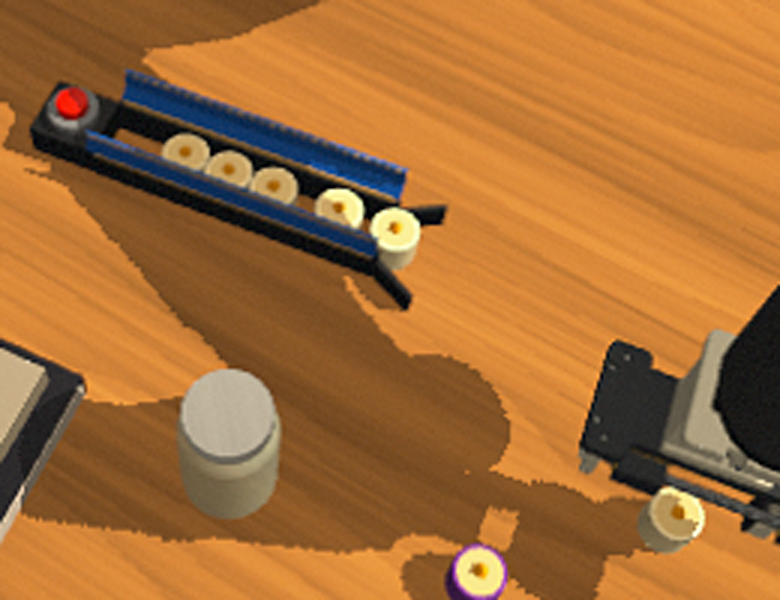

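The crop shows five candles in the lane, with a gap before the fourth and the fifth in the mouth at (395,232). The sixth is under the gripper at (675,518), and the purple one is untouched.

```bash
python3 -m pendant '[[[0.03,0,0.75,0,0,0,0.6],[0,0,0.75,0,0,0,0.6],[0,0,0.75,0,0,0,0.6],[0,0,0.66,0,0,0,0.6],[0,0,0,0,0,0,0.6],[0,0,0,0,0,0,-1],[0,0,0,0,0,0,-1],[0,0,0,0,0,0,-1]]]' 8 
python3 -m pendant '[[[0,0,0,0,0,0,-1],[0,0,0,0,0,0,-1],[0.88,-0.8,0,0,0,0,-1],[0.88,-1,0,0,0,0,-1],[0.88,-1,0,0,0,0,-1],[0.88,-1,0,0,0,0,-1],[0.88,-1,0,0,0,0,-1],[0.88,-1,0,0,0,0,-1]]]'
python3 -m pendant '[[[0.88,-1,0,0,0,0,-1],[0.88,-1,0,0,0,0,-1],[0,-1,0,0,0,0,-1],[0,-0.5,0,0,0,0,-1],[0,0,0,0,0,0,-1],[0,0,0,0,0,0,-1],[0,0,0,0,0,0,-1],[0,0,0,0,0,0,-1]]]'
python3 - <<'E'
from h import *
go(527.4,19.3,36)
for n in("scene",):
  for o in candles(n):print(n,*o[:4])
E
```

```text
time_s: 34.45
tcp_pos: [0.6239, 0.3036, 0.0382]
eef_rot: [180.0, 0.1, -171.1]
contact_force: [0.7, 0.2, 0.2]
gripper_width: 0.0518
gripper_force: 0.0
time_s: 35.25
tcp_pos: [0.537, 0.1719, 0.038]
eef_rot: [180.0, 0.1, -171.1]
contact_force: [0.4, 0.5, 0.8]
gripper_width: 0.0397
gripper_force: 8.0
time_s: 36.05
tcp_pos: [0.5135, 0.0977, 0.0379]
eef_rot: [-179.9, -0.0, -171.1]
contact_force: [-0.5, -5.3, 9.0]
gripper_width: 0.04
gripper_force: 8.0
t 36.0 at [513.5  97.7  37.9] yaw [-179.9   -0.  -171.1] w 40.0 units [-0.08 -3.98  0.1 ] 
scene [297. 185.] 549 -125 59.0
scene [333. 199.] 533 -30 19.1
scene [352. 210.] 533 24 15.3
scene [382. 221.] 516 97 19.1
scene [380. 320.] 734 200 19.1
```

```bash
python3 -m pendant '[[[-0.08,-0.48,-0.02,0,0,0,-1],[0,-0.5,0,0,0,0,-1],[0,-0.5,0,0,0,0,-1],[0,-0.5,0,0,0,0,-1],[0,-0.5,0,0,0,0,-1],[0,-0.5,0,0,0,0,-1],[0,-0.5,0,0,0,0,-1],[0,-0.5,0,0,0,0,-1]]]' 8
python3 -m pendant '[[[0,0,0,0,0,0,-1],[0,0,0,0,0,0,-1],[0,0,0,0,0,0,0.27],[0,0,0,0,0,0,0.27],[0,0,0,0,0,0,0.27],[0,0,-0.6,0,0,0,0.27],[0,0,-0.8,0,0,0,0.27],[0,0,-0.8,0,0,0,0.27]]]'
python3 - <<'E'
from h import *
go(518.2,77.6,37)
F=cap("scene")
for o in candles(f=F):print(*o[:4])
E
```

```text
time_s: 36.9
tcp_pos: [0.5273, 0.0187, 0.0379]
eef_rot: [180.0, 0.0, -171.1]
contact_force: [-0.5, 4.7, 4.6]
gripper_width: 0.0398
gripper_force: 10.4
time_s: 37.7
tcp_pos: [0.5265, 0.0191, 0.0826]
eef_rot: [-180.0, -0.1, -171.1]
contact_force: [0.0, -0.2, 0.4]
gripper_width: 0.0556
gripper_force: 0.0
t 37.7 at [526.5  19.1  82.6] yaw [-1.800e+02 -1.000e-01 -1.711e+02] w 55.6 units [-0.05  2.95  2.28] 
[290. 183.] 549 -145 78.5
[334. 200.] 532 -24 19.6
[352. 207.] 527 19 20.0
[380. 320.] 734 201 19.0
```

```bash
python3 -m pendant '[[[-0.05,0.75,0,0,0,0,0.27],[0,0.75,0,0,0,0,0.27],[0,0.75,0,0,0,0,-1],[0,0.7,0,0,0,0,-1],[0,0,0,0,0,0,-1],[0,0,0,0,0,0,-1],[0,0,0,0,0,0,-1],[0,0,0,0,0,0,-1]]]' 20
python3 -m pendant '[[[0,0,0.75,0,0,0,-1],[0,0,0.75,0,0,0,-1],[0,0,0.75,0,0,0,-1],[0,-0.5,0,0,0,0,-1],[0,-0.5,0,0,0,0,-1],[0,-0.4,0,0,0,0,-1],[0,0,0,0,0,0,-1],[0,0,0,0,0,0,-1]]]'
python3 - <<'E'
from h import *
go(523.6,43,37)
F=cap("scene")
for o in candles(f=F):print(*o[:4])
cv2.imwrite("pics/s6.png",cv2.resize(F[0][130:260,220:420],None,fx=3,fy=3,interpolation=cv2.INTER_CUBIC))
E
```

```text
time_s: 38.55
tcp_pos: [0.5188, 0.0775, 0.0816]
eef_rot: [-180.0, -0.0, -171.1]
contact_force: [0.6, -0.2, 1.0]
gripper_width: 0.0134
gripper_force: 0.0
time_s: 39.35
tcp_pos: [0.5235, 0.0498, 0.0373]
eef_rot: [180.0, 0.1, -171.2]
contact_force: [-0.5, 0.2, -0.2]
gripper_width: 0.0002
gripper_force: 0.0
t 39.4 at [523.5  49.8  37.3] yaw [ 1.800e+02  1.000e-01 -1.712e+02] w 0.2 units [ 0.05 -0.33  0.02] 
[290. 183.] 552 -144 78.1
[338. 204.] 536 -13 22.7
[380. 320.] 734 200 19.1
```

View pics/s6.png

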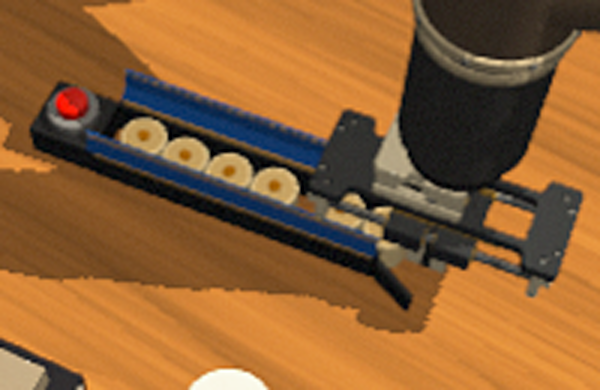

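The crop shows the train near the stop, with the last two candles under the hand at (345,210) and (378,235). I'll push them on gently.

```bash
python3 -m pendant '[[[0.05,-0.2,0,0,0,0,-1],[0,-0.2,0,0,0,0,-1],[0,-0.2,0,0,0,0,-1],[0,-0.2,0,0,0,0,-1],[0,-0.2,0,0,0,0,-1],[0,-0.2,0,0,0,0,-1],[0,0,0,0,0,0,-1],[0,0,0,0,0,0,-1]]]' 20
python3 - <<'E'
from h import *
o=np.array([.5478,-.1111]);a=np.radians(8.9);Y=np.array([-np.sin(a),np.cos(a)]);X=np.array([np.cos(a),np.sin(a)])
p=st()["tcp_pos"][:2]-o;print("dock tcp",p@X*1000,p@Y*1000)
F=cap("scene")
cv2.imwrite("pics/s7.png",cv2.resize(F[0][130:260,220:420],None,fx=3,fy=3,interpolation=cv2.INTER_CUBIC))
E
```

```text
time_s: 40.2
tcp_pos: [0.5259, 0.026, 0.0367]
eef_rot: [-180.0, -0.0, -171.1]
contact_force: [1.0, 0.4, 0.4]
gripper_width: 0.0004
gripper_force: 0.6
dock tcp -0.42681644482573877 138.86790611597647
```

View pics/s7.png

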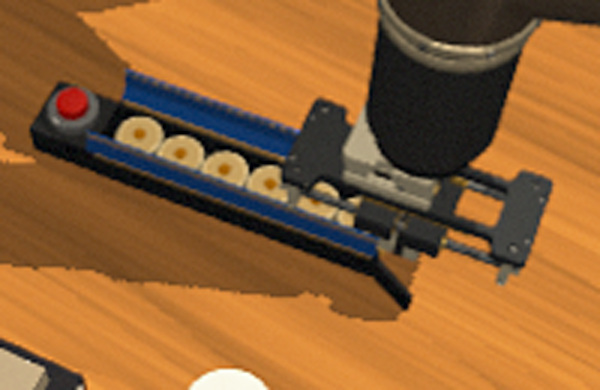

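```bash
python3 -m pendant '[[[0,-0.15,0,0,0,0,-1],[0,-0.15,0,0,0,0,-1],[0,0,0,0,0,0,-1],[0,0,0,0,0,0,-1],[0,0,0,0,0,0,-1],[0,0,0,0,0,0,-1],[0,0,0,0,0,0,-1],[0,0,0,0,0,0,-1]]]'
python3 -m pendant '[[[0,-0.1,0,0,0,0,-1],[0,-0.1,0,0,0,0,-1],[0,0,0,0,0,0,-1],[0,0,0,0,0,0,-1],[0,0,0,0,0,0,-1],[0,0,0,0,0,0,-1],[0,0,0,0,0,0,-1],[0,0,0,0,0,0,-1]]]'
```

```text
time_s: 41.05
tcp_pos: [0.5266, 0.0202, 0.0367]
eef_rot: [-180.0, -0.0, -171.1]
contact_force: [1.1, 0.0, 0.3]
gripper_width: 0.0008
gripper_force: 0.2
time_s: 41.85
tcp_pos: [0.5274, 0.0163, 0.0367]
eef_rot: [-180.0, -0.0, -171.1]
contact_force: [0.6, 0.7, 1.0]
gripper_width: 0.0006
gripper_force: 0.4
```

```bash
python3 -m pendant '[[[0,0.3,0,0,0,0,-1],[0,0,-1,0,0,0,-1],[0,0,-1,0,0,0,-1],[0,0.5,-1,0,0,0,-1],[0,1,-1,0,0,0,-1],[0,1,-1,0,0,0,-1],[0,1,0,0,0,0,-1],[0,0,0,0,0,0,-1]]]'
cat >> h.py <<'E'
o_=np.array([.5478,-.1111]);a_=np.radians(8.9);Y_=np.array([-np.sin(a_),np.cos(a_)]);X_=np.array([np.cos(a_),np.sin(a_)])
def dk(p): p=np.asarray(p)-o_; return (p@X_*1000).round(1),(p@Y_*1000).round(1)
E
python3 - <<'E'
from h import *
print(dk(st()["tcp_pos"][:2]))
for n in("scene","wrist"):
  f,D,K,k1,C=cap(n)
  hsv=cv2.cvtColor(f,cv2.COLOR_BGR2HSV)
  P=pts(D,K,k1,C); x=(P[...,:2]-o_)@X_*1000;y=(P[...,:2]-o_)@Y_*1000
  amb=(hsv[...,0]>10)&(hsv[...,0]<25)&(hsv[...,1]>190)&(P[...,2]>.037)&(abs(x)<12)&(abs(y)<180)
  k,l,s,c=cv2.connectedComponentsWithStats(amb.astype(np.uint8))
  for i in range(1,k):
    if s[i,4]>2:print(n,"flame",c[i].round(),s[i,4],np.median(x[l==i]).round(1),np.median(y[l==i]).round(1),P[l==i][:,2].max().round(3))
  cv2.imwrite(f"pics/{n}8.png",f)
f=cv2.imread("pics/scene8.png");cv2.imwrite("pics/s8.png",cv2.resize(f[130:260,220:420],None,fx=3,fy=3,interpolation=cv2.INTER_CUBIC))
E
```

```text
time_s: 42.65
tcp_pos: [0.5158, 0.0935, 0.1376]
eef_rot: [180.0, 0.1, -171.0]
contact_force: [-0.6, -0.1, -1.0]
gripper_width: -0.0
gripper_force: 0.0
(np.float64(0.0), np.float64(207.0))
scene flame [262. 173.] 10 -0.5 -106.3 0.045
scene flame [276. 179.] 8 3.4 -66.6 0.047
scene flame [291. 185.] 7 4.4 -25.8 0.05
scene flame [306. 190.] 8 2.4 13.5 0.047
scene flame [321. 195.] 9 1.3 53.0 0.046
scene flame [336. 200.] 10 0.9 92.8 0.048
wrist flame [146. 212.] 99 -1.7 54.5 0.044
wrist flame [191. 211.] 97 -2.3 94.0 0.044
wrist flame [101. 213.] 100 -0.3 15.0 0.045
wrist flame [ 14. 215.] 102 2.2 -65.4 0.043
wrist flame [ 58. 215.] 101 1.6 -25.2 0.043
```

View pics/s8.png

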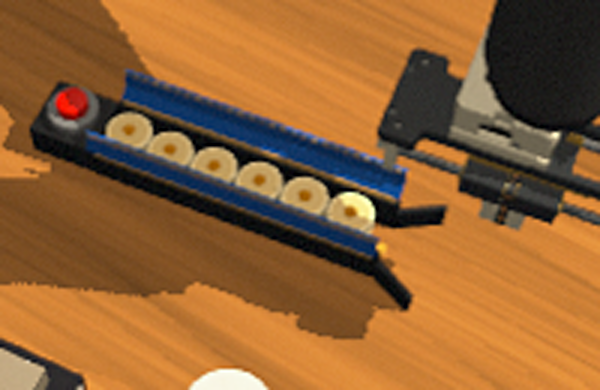

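The crop shows all six in single file, flush, with the last centre at about 93 mm, well inside. Next is the near shell.

```bash
python3 -m pendant '[[[0.4,-1,0,0,0,0,-1],[0.4,-1,0,0,0,0,-1],[0.4,-1,0,0,0,0,-1],[0.4,-1,0,0,0,0,-1],[0.4,-1,0,0,0,0,-1],[0.4,-1,0,0,0,0,-1],[0.4,-1,0,0,0,0,-1],[0.45,-1,0,0,0,0,-1]]]' >/dev/null
python3 -m pendant '[[[0,-1,0,0,0,0,-1],[0,-1,0,0,0,0,-1],[0,-0.35,0,0,0,0,-1],[0,0,0.75,0,0,0,-1],[0,0,0.75,0,0,0,-1],[0,0,0.75,0,0,0,-1],[0,0,0.73,0,0,0,-1],[0,0,0,0,0,0,-1]]]'
python3 - <<'E'
from h import *
print(dk(st()["tcp_pos"][:2]),st()["tcp_pos"][2])
E
```

```text
time_s: 44.35
tcp_pos: [0.4817, -0.1234, 0.0752]
eef_rot: [180.0, -0.2, -171.2]
contact_force: [-0.2, 0.2, -0.3]
gripper_width: 0.0003
gripper_force: 0.0
(np.float64(-67.2), np.float64(-1.9)) 0.07518630505136342
```

Push over from -67 to -24 (about 2.1 units) slowly.

```bash
python3 -m pendant '[[[-0.3,0,0,0,0,0,-1],[-0.3,0,0,0,0,0,-1],[-0.3,0,0,0,0,0,-1],[-0.3,0,0,0,0,0,-1],[-0.3,0,0,0,0,0,-1],[-0.3,0,0,0,0,0,-1],[0,0,0,0,0,0,-1],[0,0,0,0,0,0,-1]]]'
python3 -m pendant '[[[-0.15,0,0,0,0,0,-1],[-0.15,0,0,0,0,0,-1],[0,0,0,0,0,0,-1],[0,0,0,0,0,0,-1],[0,0,0,0,0,0,-1],[0,0,0,0,0,0,-1],[0,0,0,0,0,0,-1],[0,0,0,0,0,0,-1]]]'
python3 - <<'E'
from h import *
print(dk(st()["tcp_pos"][:2]),st()["tcp_pos"][2])
f=[cap(n)[0] for n in("scene","side")]
a=cv2.resize(f[0][130:250,220:390],(600,424));b=cv2.resize(f[1][150:260,270:400],None,fx=3,fy=3)
cv2.imwrite("pics/c9.png",a);cv2.imwrite("pics/c9b.png",b)
E
```

```text
time_s: 45.15
tcp_pos: [0.5194, -0.1174, 0.0772]
eef_rot: [180.0, 0.0, -171.1]
contact_force: [-0.4, -0.2, 0.6]
gripper_width: 0.0003
gripper_force: 0.1
time_s: 45.95
tcp_pos: [0.525, -0.1166, 0.0772]
eef_rot: [-180.0, 0.0, -171.1]
contact_force: [0.1, -0.3, -0.1]
gripper_width: 0.0005
gripper_force: 0.0
(np.float64(-23.4), np.float64(-1.9)) 0.07717550408850922
```

View pics/c9.png

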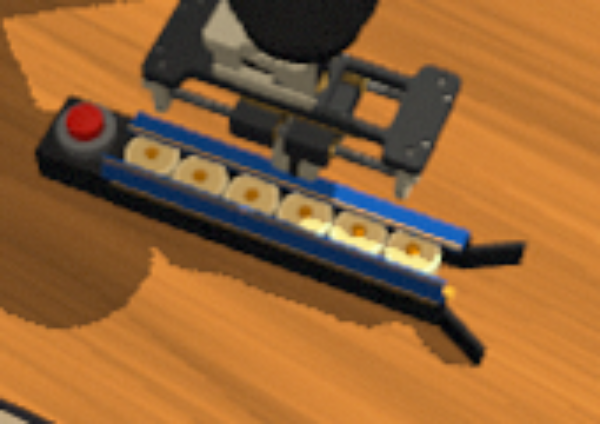

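The near shell is partly over, with its top face toward us. I'll push further, then press down.

```bash
python3 -m pendant '[[[-0.2,0,0,0,0,0,-1],[-0.2,0,0,0,0,0,-1],[-0.2,0,0,0,0,0,-1],[0,0,-0.5,0,0,0,-1],[0,0,-0.5,0,0,0,-1],[-0.2,0,0,0,0,0,-1],[-0.2,0,0,0,0,0,-1],[0,0,0,0,0,0,-1]]]'
python3 -m pendant '[[[0,0,0.3,0,0,0,-1],[0,0,0.3,0,0,0,-1],[0,0,0.2,0,0,0,-1],[0,0,0.1,0,0,0,-1],[0,0,0.1,0,0,0,-1],[0,0,0.05,0,0,0,-1],[0,0,0,0,0,0,-1],[0,0,0,0,0,0,-1]]]'
python3 - <<'E'
from h import *
print(dk(st()["tcp_pos"][:2]),st()["tcp_pos"][2])
E
```

```text
time_s: 46.85
tcp_pos: [0.5453, -0.1134, 0.0972]
eef_rot: [-180.0, 0.0, -171.1]
contact_force: [-0.2, -0.3, -0.4]
gripper_width: 0.0005
gripper_force: 0.0
time_s: 47.65
tcp_pos: [0.5447, -0.1135, 0.0762]
eef_rot: [180.0, 0.0, -171.1]
contact_force: [-0.7, 0.5, 0.6]
gripper_width: 0.0003
gripper_force: 0.0
(np.float64(-3.4), np.float64(-1.9)) 0.07624257291444951
```

```bash
python3 -m pendant '[[[0.15,0,0.05,0,0,0,-1],[0,0,0.05,0,0,0,-1],[0,0,0,0,0,0,-1],[0,0,0,0,0,0,-1],[0,0,0,0,0,0,-1],[0,0,0,0,0,0,-1],[0,0,0,0,0,0,-1],[0,0,0,0,0,0,-1]]]'
python3 -m pendant '[[[0,0,0.05,0,0,0,-1],[0,0,0,0,0,0,-1],[0,0,0,0,0,0,-1],[0,0,0,0,0,0,-1],[0,0,0,0,0,0,-1],[0,0,0,0,0,0,-1],[0,0,0,0,0,0,-1],[0,0,0,0,0,0,-1]]]'
python3 - <<'E'
from h import *
print(dk(st()["tcp_pos"][:2]),st()["tcp_pos"][2])
f,D,K,k1,C=cap("scene")
P=pts(D,K,k1,C);hsv=cv2.cvtColor(f,cv2.COLOR_BGR2HSV)
x=(P[...,:2]-o_)@X_*1000;y=(P[...,:2]-o_)@Y_*1000
b=(hsv[...,0]>100)&(hsv[...,0]<125)&(hsv[...,1]>130)&(P[...,2]>.02)&(P[...,2]<.09)&(abs(y)<128)
for lo in(-120,-60,60):
  k=b&(x<12)&(y>lo)&(y<lo+50)&(x>-45)
  print(lo,k.sum(),[(a,(P[...,2][k&(abs(x-a)<2.5)].mean()*1000).round(1) if (k&(abs(x-a)<2.5)).any() else None) for a in(-30,-25,-20,-15,-10,-5,0,5)])
E
```

```text
time_s: 48.45
tcp_pos: [0.5425, -0.1139, 0.0754]
eef_rot: [-180.0, 0.1, -171.1]
contact_force: [-1.0, 0.7, 9.1]
gripper_width: 0.0004
gripper_force: 4.4
time_s: 49.25
tcp_pos: [0.5426, -0.114, 0.0752]
eef_rot: [-180.0, 0.1, -171.1]
contact_force: [-4.6, 2.3, 15.6]
gripper_width: 0.0002
gripper_force: 8.4
(np.float64(-5.6), np.float64(-2.0)) 0.07518729832342465
-120 87 [(-30, np.float64(45.3)), (-25, np.float64(48.8)), (-20, np.float64(53.0)), (-15, np.float64(53.8)), (-10, np.float64(54.0)), (-5, np.float64(55.3)), (0, None), (5, None)]
-60 25 [(-30, None), (-25, None), (-20, None), (-15, None), (-10, np.float64(53.4)), (-5, np.float64(54.7)), (0, None), (5, None)]
60 89 [(-30, None), (-25, np.float64(49.3)), (-20, np.float64(52.7)), (-15, np.float64(53.0)), (-10, np.float64(53.8)), (-5, np.float64(54.5)), (0, None), (5, None)]
```

The near shell is shut: it is firm at 15 N and lies flat at 53–54 mm. Next is the far shell.

```bash
python3 -m pendant '[[[0,0,-0.9,0,0,0,-1],[0,0,-0.9,0,0,0,-1],[0,0,-0.95,0,0,0,-1],[-0.9,0,0,0,0,0,-1],[-0.9,0,0,0,0,0,-1],[-0.9,0,0,0,0,0,-1],[-0.93,0,0,0,0,0,-1],[0,0,0,0,0,0,-1]]]' >/dev/null
python3 -m pendant '[[[0,0,0,0,0,0,-1],[0,0,0.8,0,0,0,-1],[0,0,0.8,0,0,0,-1],[0,0,0.8,0,0,0,-1],[0,0,0.23,0,0,0,-1],[0,0,0,0,0,0,-1],[0,0,0,0,0,0,-1],[0,0,0,0,0,0,-1]]]'
python3 - <<'E'
from h import *
print(dk(st()["tcp_pos"][:2]),st()["tcp_pos"][2])
E
```

```text
time_s: 50.9
tcp_pos: [0.614, -0.1027, 0.0766]
eef_rot: [-180.0, 0.1, -171.1]
contact_force: [0.1, 0.6, 1.0]
gripper_width: 0.0005
gripper_force: 0.0
(np.float64(66.7), np.float64(-2.0)) 0.07655307362812692
```

```bash
python3 -m pendant '[[[0.3,0,0,0,0,0,-1],[0.3,0,0,0,0,0,-1],[0.3,0,0,0,0,0,-1],[0.3,0,0,0,0,0,-1],[0.3,0,0,0,0,0,-1],[0.3,0,0,0,0,0,-1],[0.3,0,0,0,0,0,-1],[0.07,0,0,0,0,0,-1]]]'
python3 -m pendant '[[[0.2,0,0,0,0,0,-1],[0.2,0,0,0,0,0,-1],[0.15,0,0,0,0,0,-1],[0,0,-0.5,0,0,0,-1],[0,0,-0.5,0,0,0,-1],[0.2,0,0,0,0,0,-1],[0.1,0,0,0,0,0,-1],[0,0,0,0,0,0,-1]]]'
python3 -m pendant '[[[0,0,0.3,0,0,0,-1],[0,0,0.3,0,0,0,-1],[0,0,0.2,0,0,0,-1],[0,0,0.1,0,0,0,-1],[0,0,0.1,0,0,0,-1],[0,0,0,0,0,0,-1],[0,0,0,0,0,0,-1],[0,0,0,0,0,0,-1]]]'
python3 - <<'E'
from h import *
print(dk(st()["tcp_pos"][:2]),st()["tcp_pos"][2])
E
```

```text
time_s: 51.7
tcp_pos: [0.5693, -0.1096, 0.0754]
eef_rot: [180.0, -0.1, -171.1]
contact_force: [1.0, 1.3, 0.4]
gripper_width: 0.0005
gripper_force: 0.3
time_s: 52.5
tcp_pos: [0.5532, -0.1121, 0.0955]
eef_rot: [180.0, -0.0, -171.1]
contact_force: [-0.6, 0.1, -1.2]
gripper_width: 0.0005
gripper_force: 0.0
time_s: 53.3
tcp_pos: [0.5537, -0.1121, 0.0757]
eef_rot: [-180.0, -0.0, -171.1]
contact_force: [-2.9, -0.2, 3.4]
gripper_width: 0.0002
gripper_force: 1.8
(np.float64(5.6), np.float64(-1.9)) 0.07569652466660746
```

```bash
python3 -m pendant '[[[0,0,0.05,0,0,0,-1],[0,0,0.03,0,0,0,-1],[0,0,0,0,0,0,-1],[0,0,0,0,0,0,-1],[0,0,0,0,0,0,-1],[0,0,0,0,0,0,-1],[0,0,0,0,0,0,-1],[0,0,0,0,0,0,-1]]]'
python3 -m pendant '[[[0,0,-0.9,0,0,0,-1],[0,0,-0.9,0,0,0,-1],[0,0,-0.95,0,0,0,-1],[0,0.9,0,0,0,0,-1],[0,0.9,0,0,0,0,-1],[0,0.9,0,0,0,0,-1],[0,0.9,0,0,0,0,-1],[0,0,0,0,0,0,-1]]]'
python3 - <<'E'
from h import *
print(dk(st()["tcp_pos"][:2]),st()["tcp_pos"][2])
for n in("scene","side"):
  f,D,K,k1,C=cap(n)
  P=pts(D,K,k1,C);hsv=cv2.cvtColor(f,cv2.COLOR_BGR2HSV)
  x=(P[...,:2]-o_)@X_*1000;y=(P[...,:2]-o_)@Y_*1000
  b=(hsv[...,0]>100)&(hsv[...,0]<125)&(hsv[...,1]>130)&(P[...,2]>.02)&(P[...,2]<.09)&(abs(y)<128)
  k=b&(abs(x)<45)
  print(n,k.sum(),[(a,(P[...,2][k&(abs(x-a)<2.5)].mean()*1000).round(1)) for a in range(-25,30,5) if (k&(abs(x-a)<2.5)).any()])
  red=((hsv[...,0]<6)|(hsv[...,0]>174))&(hsv[...,1]>170)&(hsv[...,2]>90)&(abs(x)<20)&(abs(y+157)<20)
  q=P[red];print("button",np.median(x[red]),np.median(y[red]),np.median(q[:,2]))
  if n=="scene":cv2.imwrite("pics/c10.png",cv2.resize(f[130:260,220:420],None,fx=3,fy=3,interpolation=cv2.INTER_CUBIC))
E
```

```text
time_s: 54.1
tcp_pos: [0.5537, -0.1122, 0.0754]
eef_rot: [-180.0, 0.0, -171.1]
contact_force: [-7.7, 2.6, 16.7]
gripper_width: 0.0004
gripper_force: 8.4
time_s: 54.9
tcp_pos: [0.5428, -0.0395, 0.129]
eef_rot: [180.0, 0.0, -171.0]
contact_force: [0.4, -0.3, -0.4]
gripper_width: 0.0005
gripper_force: 0.0
(np.float64(6.1), np.float64(71.5)) 0.1290025915146781
scene 1588 [(-25, np.float64(23.7)), (-20, np.float64(52.6)), (-15, np.float64(53.4)), (-10, np.float64(54.0)), (-5, np.float64(54.8)), (5, np.float64(53.3)), (10, np.float64(53.6)), (15, np.float64(53.0)), (20, np.float64(51.5)), (25, np.float64(46.0))]
button 3.211802295557601 -156.264482946498 0.05674667938599509
side 692 [(-25, np.float64(43.4)), (-20, np.float64(48.2)), (-15, np.float64(50.4)), (-10, np.float64(50.9)), (-5, np.float64(50.8)), (0, np.float64(49.6)), (5, np.float64(52.4)), (10, np.float64(51.0)), (15, np.float64(50.6)), (20, np.float64(49.8)), (25, np.float64(27.7))]
button -0.8285340474967753 -149.96983729751452 0.05278848428950167
```

View pics/c10.png

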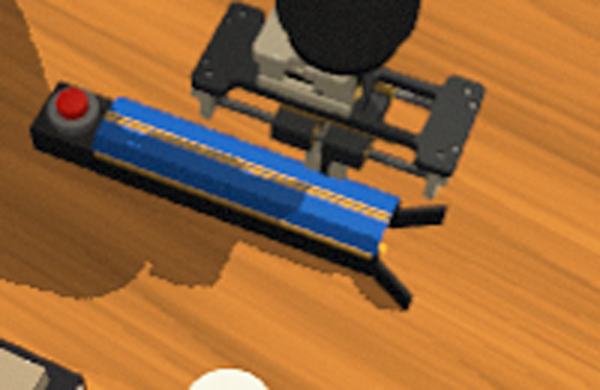

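Both shells are shut, with the brass strips meeting along the middle. I'll check the button's bezel height.

Run:
```python
from h import *
for n in("scene","side"):
  f,D,K,k1,C=cap(n);P=pts(D,K,k1,C);hsv=cv2.cvtColor(f,cv2.COLOR_BGR2HSV)
  x=(P[...,:2]-o_)@X_*1000;y=(P[...,:2]-o_)@Y_*1000
  near=(np.hypot(x,y+157.5)<32)&(P[...,2]>.02)
  red=near&(hsv[...,1]>150)&((hsv[...,0]<8)|(hsv[...,0]>172))
  gray=near&(hsv[...,1]<70)&(hsv[...,2]>60)
  blk=near&(hsv[...,2]<50)
  for nm,m in(("red",red),("gray",gray),("blk",blk)):
    print(n,nm,m.sum(),(np.percentile(P[...,2][m],[5,25,50,75,95])*1000).round(1),np.median(x[m]).round(1),np.median(y[m]).round(1))
  m=near&(P[...,2]>.048);print((np.c_[x[m],y[m],P[...,2][m]*1000].max(0)).round(1),(np.c_[x[m],y[m],P[...,2][m]*1000].min(0)).round(1))
go(*( (o_-.1575*Y_)*1000),90)
```

```text
scene red 92 [48.3 55.2 56.8 58.1 60.4] 3.2 -156.6
scene gray 88 [41.8 45.1 46.4 48.6 50.5] 10.8 -149.5
scene blk 136 [24.6 33.  34.9 36.3 39. ] 20.6 -153.3
[  18.6 -125.5   61.8] [ -20.5 -174.6   48.1]
side red 47 [45.5 49.5 52.8 54.6 55.8] -1.5 -151.6
side gray 33 [36.7 41.7 44.1 45.  45.7] -13.3 -147.6
side blk 29 [21.  25.8 31.3 32.5 33.7] -26.0 -161.9
[  12.7 -127.    56.6] [ -13.4 -171.9   48.5]
t 55.1 at [542.8 -41.3 128.9] yaw [-180.     0.  -171.1] w 0.2 units [  0.29 -11.36   1.94]
```

```bash
python3 -m pendant '[[[0.04,-1,0,0,0,0,-1],[0.04,-1,0,0,0,0,-1],[0.04,-1,0,0,0,0,-1],[0.04,-1,0,0,0,0,-1],[0.04,-1,0,0,0,0,-1],[0.04,-1,0,0,0,0,-1],[0.04,-1,0,0,0,0,-1],[0,-1,0,0,0,0,-1]]]' >/dev/null
python3 -m pendant '[[[0,-1,0,0,0,0,-1],[0,-1,0,0,0,0,-1],[0,-1,0,0,0,0,-1],[0,-0.36,0,0,0,0,-1],[0,0,0,0,0,0,-1],[0,0,0.8,0,0,0,-1],[0,0,0.8,0,0,0,-1],[0,0,0.7,0,0,0,-1]]]'
python3 -m pendant '[[[0,0,0.1,0,0,0,-1],[0,0,0.1,0,0,0,-1],[0,0,0,0,0,0,-1],[0,0,0,0,0,0,-1],[0,0,0,0,0,0,-1],[0,0,0,0,0,0,-1],[0,0,0,0,0,0,-1],[0,0,0,0,0,0,-1]]]'
python3 - <<'E'
from h import *
print(dk(st()["tcp_pos"][:2]),st()["tcp_pos"][2])
E
```

```text
time_s: 56.7
tcp_pos: [0.572, -0.2657, 0.0823]
eef_rot: [180.0, -0.0, -171.1]
contact_force: [-0.2, 0.1, 0.3]
gripper_width: 0.0006
gripper_force: 0.0
time_s: 57.5
tcp_pos: [0.5723, -0.2663, 0.0791]
eef_rot: [-180.0, 0.0, -171.1]
contact_force: [-0.3, 0.3, -0.1]
gripper_width: 0.0004
gripper_force: 0.0
(np.float64(0.2), np.float64(-157.1)) 0.07908964053189495
```

Press in small steps.

```bash
python3 -m pendant '[[[0,0,0.1,0,0,0,-1],[0,0,0.1,0,0,0,-1],[0,0,0,0,0,0,-1],[0,0,0,0,0,0,-1],[0,0,0,0,0,0,-1],[0,0,0,0,0,0,-1],[0,0,0,0,0,0,-1],[0,0,0,0,0,0,-1]]]'
python3 -m pendant '[[[0,0,0.1,0,0,0,-1],[0,0,0.05,0,0,0,-1],[0,0,0,0,0,0,-1],[0,0,0,0,0,0,-1],[0,0,0,0,0,0,-1],[0,0,0,0,0,0,-1],[0,0,0,0,0,0,-1],[0,0,0,0,0,0,-1]]]'
```

```text
time_s: 58.3
tcp_pos: [0.5725, -0.2664, 0.0751]
eef_rot: [-180.0, 0.0, -171.1]
contact_force: [0.5, -1.1, 2.8]
gripper_width: 0.0005
gripper_force: 1.3
time_s: 59.1
tcp_pos: [0.5725, -0.2664, 0.0723]
eef_rot: [-180.0, 0.0, -171.1]
contact_force: [-0.3, 0.3, 5.6]
gripper_width: 0.0006
gripper_force: 2.9
```

```bash
python3 -m pendant '[[[0,0,0.06,0,0,0,-1],[0,0,0,0,0,0,-1],[0,0,0,0,0,0,-1],[0,0,0,0,0,0,-1],[0,0,0,0,0,0,-1],[0,0,0,0,0,0,-1],[0,0,0,0,0,0,-1],[0,0,0,0,0,0,-1]]]'
python3 -m pendant '[[[0,0,0.04,0,0,0,-1],[0,0,0,0,0,0,-1],[0,0,0,0,0,0,-1],[0,0,0,0,0,0,-1],[0,0,0,0,0,0,-1],[0,0,0,0,0,0,-1],[0,0,0,0,0,0,-1],[0,0,0,0,0,0,-1]]]'
```

```text
time_s: 59.9
tcp_pos: [0.5725, -0.2664, 0.0721]
eef_rot: [-180.0, 0.0, -171.1]
contact_force: [-1.2, 1.3, 12.9]
gripper_width: 0.0005
gripper_force: 6.8
time_s: 60.7
tcp_pos: [0.5725, -0.2664, 0.072]
eef_rot: [-180.0, 0.1, -171.1]
contact_force: [-4.7, 2.7, 18.5]
gripper_width: 0.0004
gripper_force: 9.3
```

The button is hard against its stop. I'll lift away, then check before handing in.

```bash
python3 -m pendant '[[[0,0,-0.4,0,0,0,-1],[0,0,-0.8,0,0,0,-1],[0,0,-1,0,0,0,-1],[0,0,-1,0,0,0,-1],[0.6,-0.6,-1,0,0,0,-1],[0.8,-0.8,0,0,0,0,-1],[0.8,-0.8,0,0,0,0,-1],[0,0,0,0,0,0,-1]]]'
python3 -m pendant '[[[0.8,-0.8,0,0,0,0,-1],[0.8,-0.8,0,0,0,0,-1],[0.8,-0.8,0,0,0,0,-1],[0,0,0,0,0,0,-1],[0,0,0,0,0,0,-1],[0,0,0,0,0,0,-1],[0,0,0,0,0,0,-1],[0,0,0,0,0,0,-1]]]'
python3 - <<'E'
from h import *
fs=[cap(n)[0] for n in("scene","side")]
a=cv2.resize(fs[0][60:260,220:420],(400,400));b=cv2.resize(fs[1][150:270,270:390],(400,400))
cv2.imwrite("pics/fin.png",np.hstack([a,b]))
E
```

```text
time_s: 61.5
tcp_pos: [0.5336, -0.3177, 0.1534]
eef_rot: [179.9, -0.1, -171.2]
contact_force: [-0.6, 0.2, -0.2]
gripper_width: 0.0006
gripper_force: 0.0
time_s: 62.3
tcp_pos: [0.4961, -0.3708, 0.1538]
eef_rot: [180.0, -0.0, -171.1]
contact_force: [0.8, 0.3, 0.3]
gripper_width: 0.0003
gripper_force: 0.0
```

View pics/fin.png

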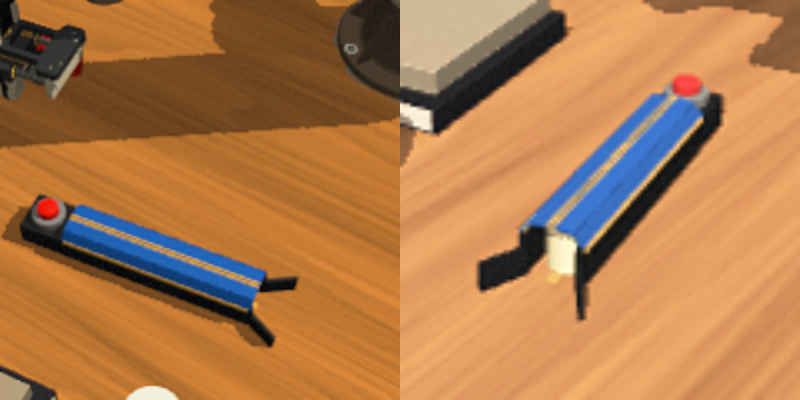

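The final view shows both shells shut with the brass strips together at the middle, the last candle inside the mouth, and the arm clear. I'm handing in.

```bash
python3 -c "
from plant import r
print(r.close_job())"
```

```text
the job is handed in; nothing more can be done
None
```

The job is handed in at about 62 s: all six candles are fully inside the lane, both shells are shut to their stops, the charge button was then pressed to its stop, and the camera, jar and purple look-alike were not touched.

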